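# Fit filter cartridges on the water manifold

### The job

The water filters have to be fitted. Turn the blue inlet valve fully shut and hang the drip pail by its eye on the peg of the drain post; then open the red drain valve fully, and only then push every filter cartridge from the tray fully home into a port of the manifold, any port each. When they are all in, turn the red drain valve fully shut, and last of all open the blue inlet valve fully; leave the pail hanging and the salt shaker, timer and mustard bottle alone.

Things in the scene. Friction and masses are not known exactly. Their poses are not given: they have to be found in the camera images.
- manifold: Fixed aluminium filter block, 56 x 160 mm, top 62 mm above the table, three push-fit ports in its top, a copper pipe from each end to a valve. Origin on the table under its middle; y along the row of ports, x away from the robot, z up. The valves stand 70 mm in front (-x) of the row, 140 mm to either side of its middle. An unused port seals itself and may stay empty.
- port_0 (a point): Middle of the mouth of port 0 (+y end of the row), 62 mm above the table; ports 50 mm apart; axes as the manifold's. Hole 18 mm wide with a small lead-in, 35 mm deep. About 13 mm down sprung seals squeeze the tube: push it past them with some 5 to 10 N; they then hold it. Unpushed, a cartridge stands about 15 mm proud.
- port_1 (a point): Middle of the mouth of port 1 (middle of the row), 62 mm above the table; ports 50 mm apart; axes as the manifold's. Hole 18 mm wide with a small lead-in, 35 mm deep. About 13 mm down sprung seals squeeze the tube: push it past them with some 5 to 10 N; they then hold it. Unpushed, a cartridge stands about 15 mm proud.
- port_2 (a point): Middle of the mouth of port 2 (-y end of the row), 62 mm above the table; ports 50 mm apart; axes as the manifold's. Hole 18 mm wide with a small lead-in, 35 mm deep. About 13 mm down sprung seals squeeze the tube: push it past them with some 5 to 10 N; they then hold it. Unpushed, a cartridge stands about 15 mm proud.
- inlet_valve (a joint): Blue lever of the inlet ball valve (starts about open): level bar 14 mm wide, 20 mm tall, reaching 80 mm from its upright axis. 0 = shut: points along -y of inlet_axis (right, across the pipe). 1.57 = open: along -x of it (to the robot, along the pipe); opening is clockwise from above. Firm stops; stays where left; takes 0.2 N m. The valves differ in colour only; either may be at either end.
- drain_valve (a joint): Red lever of the drain ball valve (starts about shut): level bar 14 mm wide, 20 mm tall, reaching 80 mm from its upright axis. 0 = shut: points along -y of drain_axis (right, across the pipe). 1.57 = open: along -x of it (to the robot, along the pipe); opening is clockwise from above. Firm stops; stays where left; takes 0.2 N m. The valves differ in colour only; either may be at either end.
- inlet_axis (a point): Point on the turning axis of the blue lever, at the lever's mid-height, 106 mm above the table. Fixed; its x axis runs along the pipe away from the robot, z up. Under the swept lever nothing stands higher than 75 mm, except the lever's hub.
- inlet_grip (a point): Point in the middle of the blue lever, 55 mm out from its axis, 106 mm above the table; moves with the lever. Its -y axis points outward along the lever, so the lever's 14 mm width is along its x.
- drain_axis (a point): Point on the turning axis of the red lever, at the lever's mid-height, 106 mm above the table. Fixed; its x axis runs along the pipe away from the robot, z up. Under the swept lever nothing stands higher than 75 mm, except the lever's hub.
- drain_grip (a point): Point in the middle of the red lever, 55 mm out from its axis, 106 mm above the table; moves with the lever. Its -y axis points outward along the lever, so the lever's 14 mm width is along its x.
- tray: Loose grey tray, 70 x 175 x 36 mm, 0.7 kg, with three holes 55 mm apart along its y that hold the cartridges upright. Origin under its middle, z up. It may be knocked aside.
- cartridge_a: Filter cartridge, loose, 0.1 kg (may be absent): white cylinder 34 mm wide, 75 mm tall, green bands, on a rigid steel tube 16 mm wide, 30 mm long, pointing down, tip tapered. Origin at the middle of the cylinder's underside (shoulder), z up. In the tray the shoulder rests 36 mm above the table; fully home in a port it rests on the manifold's top, so the origin is at the port's point.
- cartridge_b: Filter cartridge, loose, 0.1 kg (may be absent): white cylinder 34 mm wide, 75 mm tall, green bands, on a rigid steel tube 16 mm wide, 30 mm long, pointing down, tip tapered. Origin at the middle of the cylinder's underside (shoulder), z up. In the tray the shoulder rests 36 mm above the table; fully home in a port it rests on the manifold's top, so the origin is at the port's point.
- cartridge_c: Filter cartridge, loose, 0.1 kg (may be absent): white cylinder 34 mm wide, 75 mm tall, green bands, on a rigid steel tube 16 mm wide, 30 mm long, pointing down, tip tapered. Origin at the middle of the cylinder's underside (shoulder), z up. In the tray the shoulder rests 36 mm above the table; fully home in a port it rests on the manifold's top, so the origin is at the port's point.
- drain_post: Fixed steel post 22 x 26 mm, 160 mm tall, on a 70 x 80 mm foot. From its front a round peg 10 mm thick runs 75 mm along -x (towards the robot), rising 8 degrees to a red ball end 14 mm wide; under it a copper spout reaches 25 mm out of the post, 113 to 131 mm high. Origin on the table under the post, z up.
- peg_mid (a point): Middle of the free length of the peg, on its axis, 152 mm above the table; axes as the drain post's (the peg points along -x).
- peg_tip (a point): Free end of the peg (end of the ball), 158 mm above the table, 45 mm in front (-x) of peg_mid.
- pail: Drip pail, loose, 0.12 kg: steel cup 60 mm wide, 42 mm tall, two thin bars rising from its rim to an upright yellow eye plate 44 x 44 mm, 10 mm thick, whose top is 117 mm above the underside. Origin under the middle of the cup, z up; the plate lies in the y-z plane, so the eye runs along x. May be knocked aside. Hung properly, the peg is through the eye and the cup clear of the table.
- pail_eye (a point): Middle of the eye hole (24 mm wide) in the yellow plate, 95 mm above the pail's underside; axes as the pail's. Hung, it comes to rest about 7 mm below the peg's axis.
- salt_shaker: Salt shaker, 44 mm wide, 90 mm tall; leave alone. Origin under its middle.
- kitchen_timer: Red and white round kitchen timer, 56 mm wide, 37 mm tall; leave alone. Origin under its middle.
- mustard_bottle: Yellow sauce bottle with a nozzle, 56 mm wide, 199 mm tall; leave alone. Origin under its middle.

How it is judged:
On the way, in this order (a step that is already met when the one before it is completed fails the run):
1. the blue inlet valve is fully shut and the pail hangs on the peg, let go (value of joint inlet_valve below 0.09 rad and x of pail_eye in the frame of peg_mid between -0.035 and 0.035 m and y of pail_eye in the frame of peg_mid between -0.012 and 0.012 m and z of pail_eye in the frame of peg_mid between -0.022 and 0.004 m and angle between pail's own z axis and vertical below 0.35 rad and contact force between pail and the fingers below 0.1 N), for 0.2 s.
2. the red drain valve is fully open while the inlet is shut and no cartridge is home yet (value of joint drain_valve above 1.48 rad and value of joint inlet_valve below 0.09 rad and distance between each of cartridge_a, cartridge_b, cartridge_c and port_0 above 0.006 m and distance between each of cartridge_a, cartridge_b, cartridge_c and port_1 above 0.006 m and distance between each of cartridge_a, cartridge_b, cartridge_c and port_2 above 0.006 m), for 0.2 s.
3. every cartridge is fully home in a port while the drain is open and the inlet shut ((distance between cartridge_a and port_0 below 0.004 m or distance between cartridge_a and port_1 below 0.004 m or distance between cartridge_a and port_2 below 0.004 m) and angle between each of cartridge_a, cartridge_b, cartridge_c's own z axis and vertical below 0.07 rad and (distance between cartridge_b and port_0 below 0.004 m or distance between cartridge_b and port_1 below 0.004 m or distance between cartridge_b and port_2 below 0.004 m) and (distance between cartridge_c and port_0 below 0.004 m or distance between cartridge_c and port_1 below 0.004 m or distance between cartridge_c and port_2 below 0.004 m) and value of joint drain_valve above 1.48 rad and value of joint inlet_valve below 0.09 rad), for 0.2 s.
4. the red drain valve is fully shut again, before the inlet is opened (value of joint each of drain_valve, inlet_valve below 0.09 rad), for 0.2 s.
5. the blue inlet valve is fully open (value of joint inlet_valve above 1.48 rad), for 0.2 s.
At the end, for the whole second after the job is handed in: Every cartridge upright with its shoulder within 4 mm of a port's mouth; the pail hanging on the peg by its eye (eye's middle within 35 mm of peg_mid along the peg, 12 mm sideways, at most 22 mm below), at rest and let go; drain valve within 0.09 rad of shut; inlet valve within 0.09 rad of open ((distance between cartridge_a and port_0 below 0.004 m or distance between cartridge_a and port_1 below 0.004 m or distance between cartridge_a and port_2 below 0.004 m) and angle between each of cartridge_a, cartridge_b, cartridge_c's own z axis and vertical below 0.07 rad and (distance between cartridge_b and port_0 below 0.004 m or distance between cartridge_b and port_1 below 0.004 m or distance between cartridge_b and port_2 below 0.004 m) and (distance between cartridge_c and port_0 below 0.004 m or distance between cartridge_c and port_1 below 0.004 m or distance between cartridge_c and port_2 below 0.004 m) and x of pail_eye in the frame of peg_mid between -0.035 and 0.035 m and y of pail_eye in the frame of peg_mid between -0.012 and 0.012 m and z of pail_eye in the frame of peg_mid between -0.022 and 0.004 m and angle between pail's own z axis and vertical below 0.35 rad and contact force between pail and the fingers below 0.1 N and value of joint drain_valve below 0.09 rad and value of joint inlet_valve above 1.48 rad and linear speed of pail below 0.03 m/s); the robot touches nothing.
It fails at once if a bystander (salt shaker, timer or mustard bottle) is moved more than 30 mm (distance of any of salt_shaker, kitchen_timer, mustard_bottle from where it was at the start of the episode above 0.03 m).
Of cartridge_a, cartridge_b, cartridge_c only 2 to 3 are there at a start; the rules pass over those that are not, and their reading is None.
At some moment in a run one of pail, tray may be knocked a few centimetres aside while the robot is not near it.
It also fails if it takes over 210 s, if anything falls off the work surface, if the arm or the gripper's body presses on something with over 40 N, if the wrist force passes 120 N, or if a joint passes its speed limit or range.

### The arm

A 7-joint arm with a two-finger parallel gripper is mounted at the origin on a cart in front of the work surface, level with it; the furniture and walls round the work are solid. World frame = base frame: x ahead of the robot, y to its left, z up, the work surface at z = 0. Lengths are in m, angles in rad, forces in N, time in s.
With the tool pointing down it reaches from about 0.4 to 0.85 m from the base axis. Payload 10.4 kg.
Tool frame: the origin (TCP) lies midway between the tips of the shut fingers; the grasp point (between the pads) lies 19 mm behind it (manip.grasp_offset is the distance from the TCP to the grasp point, in m); z points along the fingers, y is the line along which they close (so a half turn about z gives the same grasp; the last joint's range is limited). The gripper opens to 85 mm and grips with 20 to 120 N. Pads are 22 mm wide; open, the fingers measure 114 mm over their backs; the gripper's body (76 mm by 85 mm) begins 54 mm behind the grasp point. The pads swing forward as they close: fully open they stand 13 mm farther back than shut.
Start: joints at [-1.283, 0.332, -0.065, 1.46, 0.022, 1.35, -0.088], TCP at [0.191, 0.595, 0.231] pointing down, gripper open.
Joint ranges: [-2.6, 2.6], [-0.5, 2.12], [-1.47, 1.34], [0.16, 2.42], [-1.27, 4.41], [0.06, 2.06], [-2.6, 2.6]. Speed limits (rad/s): [2.22, 2.22, 2.79, 2.79, 3.14, 3.14, 3.14].

### API

Orientations are given as a unit quaternion [x, y, z, w].
In Python, from workcell import manip gives the robot as it stands.
- The arm moves only by the tool pendant, called as name([rows], argument=value, ...), one row to a line, values as JSON. Schema: {"type":"object","properties":{"plan":{"type":"array","items":{"type":"array","items":{"type":"number"},"minItems":7,"maxItems":7},"minItems":1,"maxItems":20},"squeeze":{"type":"number"},"only":{"type":"string"},"quiet":{"type":"boolean"},"lines":{"type":"string"}},"required":["plan"],"additionalProperties":false}. plan is a list of rows, 1 to 20 of them, each of 7 numbers: a rotation vector rx, ry, rz in parts of the range, where 1.0 means 180 degrees, then dx, dy, dz in fractions of the full range, 1 being 0.75 m, then the opening from 0.0 (shut) to 1.0 (fully open); each row is the pose to reach, as a shift and turn from the pose commanded when the call began, along the tool's axes at that moment; what a row does not reach only later rows make up. A row lasts 1/8 s, in which the tool goes at most 0.0625 m and 0.188 rad, less where a joint would pass 70% of its speed; a pose out of reach is approached as far as the arm can. The fingers move at their own pace and stop on an object; squeeze is the grip in N (left out, the last holds). Time passes only in rows, so rows that do not move let the fingers close. The tool returns the time, the measured TCP pose, the force, the opening and the grip force at its end. only (a regular expression) keeps the lines of the reply that match it, lines (a string "A,B") keeps lines A to B, and quiet returns only ok. No shift or turn number may pass 1 either way. Input that does not fit is refused with a message, and nothing moves.
- manip.get_obs(): the state, without advancing time (a new reading comes with each control period).
- manip.camera(name): name is "scene" or "top" or "wrist"; returns the picture (384x512x3 uint8, blue, green, red); there is no depth.
- manip.calibration(name): a dict with "fx", "fy", "cx", "cy" (pixels), "world_from_camera" (4x4, takes a point from camera to world coordinates); the wrist camera has in their place "tool_from_camera" (4x4, takes a point from camera to tool coordinates, whose origin is the TCP and whose axes are the flange's). Camera axes: x right, y up, looking along -z (the intrinsics and any distortion apply to the point x, -y, -z); pixel columns grow to the right and rows downward; lengths in m; the calibration is good to about 2 mm. A picture is of the moment at which its call begins: read the wrist's pose just before it. calibration takes no time and is no camera call.
- manip.hand_in(): hands the job in; it is judged then, once.
The state is a dict: "clock": time; "joint_pos": joint angles; "joint_velocities": joint speeds; "tau": joint torques, N m; "position": TCP position; "ee_rot": TCP orientation; "ft_force": force on the tool from outside, world axes, zero at the start; "torque": the same for the moment, N m; "grip_width": opening from 0.0 (shut) to 1.0 (fully open); "grasp_force": force on a finger pad.
Only numpy, scipy, OpenCV 4.12 (cv2) and the standard library are available. Lean on these libraries where they do the work, as an engineer would, in place of code of your own. Each camera call takes 0.05 s, during which the arm holds its last target. There are 200 camera calls.

## Working session

There is one attempt and no reset: what is moved stays moved. The work goes in short steps, Python scripts to look and compute and a tool call to move; the robot and the scene stay as the last step left them, time stands still between calls to the robot, and variables do not carry over. Pictures are saved under pics/ and viewed, at most 14 in all, crops included, and the job is handed in when it is done.

```bash
ls; mkdir -p pics
```

Run:
```python
from workcell import manip
import cv2, numpy as np
np.set_printoptions(precision=4,suppress=True)
o=manip.get_obs(); print({k:np.round(v,3) for k,v in o.items()})
for n in("top","scene","wrist"):
    c=manip.calibration(n); print(n,c)
    cv2.imwrite(f"pics/{n}0.png",manip.camera(n))
```

```text
pics
workcell.py
{'clock': np.float64(0.0), 'joint_pos': array([-1.283,  0.333, -0.065,  1.461,  0.022,  1.35 , -0.088]), 'joint_velocities': array([ 0.   ,  0.   , -0.001, -0.001, -0.001, -0.   ,  0.   ]), 'tau': array([  0.001, -62.544,   0.049, -39.16 ,   0.016,   0.01 ,  -0.   ]), 'position': array([0.191, 0.595, 0.231]), 'ee_rot': array([ 0.155,  0.988, -0.001, -0.   ]), 'ft_force': array([ 0.287,  0.347, -1.117]), 'torque': array([ 0.034, -0.   ,  0.021]), 'grasp_force': np.float64(0.0), 'grip_width': np.float64(1.0)}
top {'fx': 473.7325721758965, 'fy': 473.7325721758965, 'cx': 259.04626459881223, 'cy': 188.96089402694005, 'world_from_camera': array([[-0.0031,  0.9979, -0.0642,  0.4048],
       [-0.9999, -0.0024,  0.0112, -0.0107],
       [ 0.011 ,  0.0642,  0.9979,  1.7047],
       [ 0.    ,  0.    ,  0.    ,  1.    ]])}
scene {'fx': 369.9038545137836, 'fy': 369.9038545137836, 'cx': 253.59394287492364, 'cy': 188.7543863097103, 'world_from_camera': array([[ 0.5416,  0.6521, -0.5305, -0.0523],
       [-0.8406,  0.4243, -0.3366, -0.4108],
       [ 0.0056,  0.6282,  0.778 ,  0.9845],
       [ 0.    ,  0.    ,  0.    ,  1.    ]])}
wrist {'fx': 332.28049582799173, 'fy': 332.28049582799173, 'cx': 260.1302657629421, 'cy': 184.21642016064732, 'tool_from_camera': array([[-0.0004,  0.9525,  0.3045,  0.078 ],
       [ 1.    ,  0.0004,  0.0002, -0.0004],
       [ 0.0001,  0.3045, -0.9525, -0.1422],
       [ 0.    ,  0.    ,  0.    ,  1.    ]])}
```

View pics/top0.png

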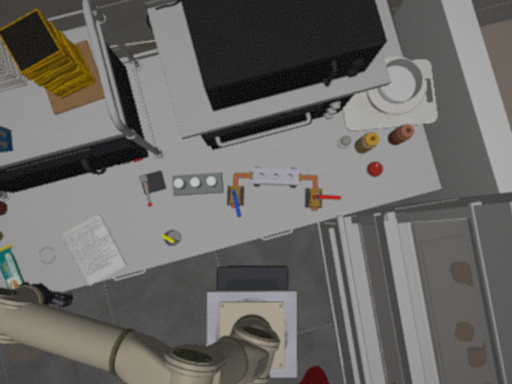

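View pics/scene0.png

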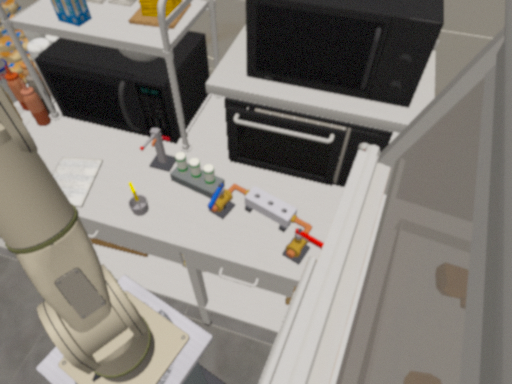

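The top view shows the pail at (171,238), post at (152,182) with the peg tip at (150,204), the tray at (197,184) with three cartridges, the manifold at (274,176), the blue valve at (236,196) and the red valve at (315,198). I'll zoom in on these.

Run:
```python
import cv2
a=cv2.imread("pics/top0.png")[150:260,130:350]
cv2.imwrite("pics/top0c.png",cv2.resize(a,None,fx=3.6,fy=3.6,interpolation=cv2.INTER_CUBIC))
a=cv2.imread("pics/scene0.png")[110:270,110:340]
cv2.imwrite("pics/scene0c.png",cv2.resize(a,None,fx=3.4,fy=3.4,interpolation=cv2.INTER_CUBIC))
```

```text
(no output)
```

View pics/top0c.png

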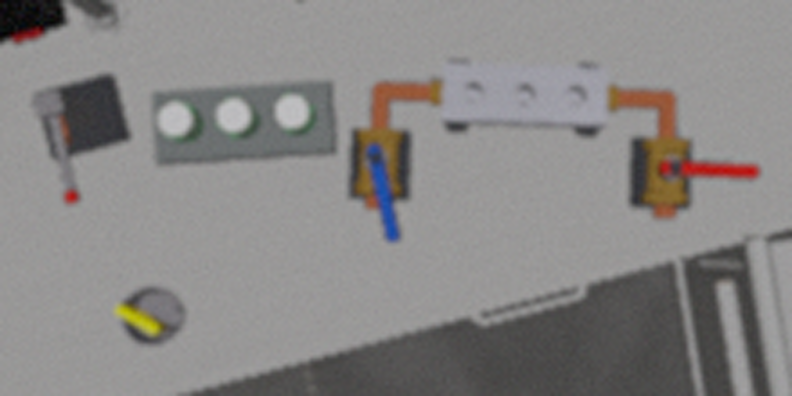

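View pics/scene0c.png

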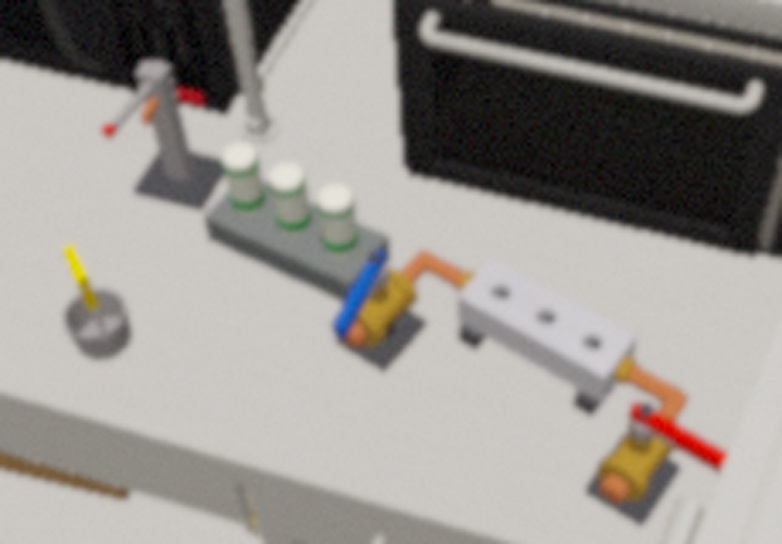

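The crop shows the ports at (475,94), (526,96) and (577,97), the blue hub at (375,155) with its lever end at (392,237), and the red hub at (668,170) with its lever end at (755,172). The peg tip is at (71,196), the cartridge tops are at (178,120), (235,117) and (294,112), and the yellow plate runs (119,309)-(158,331).

Create h.py:
```python
from workcell import manip
import numpy as np, cv2
from scipy.spatial.transform import Rotation as R
np.set_printoptions(precision=4,suppress=True)
def campose(n):
    c=manip.calibration(n)
    if n!="wrist": return c,np.array(c["world_from_camera"])
    o=manip.get_obs(); T=np.eye(4); T[:3,:3]=R.from_quat(o["ee_rot"]).as_matrix(); T[:3,3]=o["position"]
    return c,T@np.array(c["tool_from_camera"])
def world(cp,u,v,z):
    c,T=cp; d=T[:3,:3]@np.array([(u-c["cx"])/c["fx"],-(v-c["cy"])/c["fy"],-1]); p=T[:3,3]
    return p+d*(z-p[2])/d[2]
def pix(cp,P):
    c,T=cp; q=T[:3,:3].T@(np.array(P)-T[:3,3]); return c["cx"]+c["fx"]*q[0]/-q[2], c["cy"]-c["fy"]*q[1]/-q[2]
def rel(pos,yaw):
    """tool pointing down with tool-y (closing line) at yaw in world; prints shift/rotvec in current tool frame"""
    o=manip.get_obs(); A=R.from_quat(o["ee_rot"]); 
    best=None
    for k in(0,np.pi):
        a=yaw+k; y=np.array([np.cos(a),np.sin(a),0]); z=np.array([0,0,-1.]); B=R.from_matrix(np.c_[np.cross(y,z),y,z])
        r=(A.inv()*B).as_rotvec()
        if best is None or np.linalg.norm(r)<np.linalg.norm(best): best=r
    print("rot",best,"shift",A.inv().apply(np.array(pos)-o["position"]),"pos",o["position"],"q7",o["joint_pos"][6])
def snap(n,name,crop=None,f=1):
    cp=campose(n); im=manip.camera(n)
    cv2.imwrite(f"pics/{name}_raw.png",im)
    if crop: im=im[crop[1]:crop[3],crop[0]:crop[2]]
    cv2.imwrite(f"pics/{name}.png",cv2.resize(im,None,fx=f,fy=f,interpolation=cv2.INTER_CUBIC)); return cp
```

Run:
```python
from h import *
c=campose("top")
for n,u,v,z in [("p0",475,94,.062),("p1",526,96,.062),("p2",577,97,.062),("bax",375,155,.116),("bend",392,237,.116),("rax",668,170,.116),("rend",755,172,.116),("tip",71,196,.158),("post",48,100,.16),("c1",178,120,.111),("c2",235,117,.111),("c3",294,112,.111),("pl1",119,309,.117),("pl2",158,331,.117),("cup",152,314,.042)]:
    print(n,world(c,130+u/3.6,150+v/3.6,z))
c=campose("scene")
for n,u,v,z in [("p0",500,292,.062),("p1",546,316,.062),("p2",593,342,.062),("tip",109,131,.158),("c1",240,152,.111),("c2",287,176,.111),("c3",336,197,.111),("pl1",70,248,.117),("post",155,70,.16)]:
    print(n,world(c,110+u/3.4,110+v/3.4,z))
```

```text
p0 [ 0.5553 -0.0393  0.062 ]
p1 [ 0.5532 -0.0886  0.062 ]
p2 [ 0.5521 -0.138   0.062 ]
bax [0.4934 0.0551 0.116 ]
bend [0.417  0.0393 0.116 ]
rax [ 0.4787 -0.2183  0.116 ]
rend [ 0.4766 -0.2997  0.116 ]
tip [0.4546 0.3282 0.158 ]
post [0.5416 0.3496 0.16  ]
c1 [0.5269 0.2395 0.111 ]
c2 [0.5296 0.1863 0.111 ]
c3 [0.5342 0.1311 0.111 ]
pl1 [0.3513 0.2917 0.117 ]
pl2 [0.3309 0.2555 0.117 ]
cup [0.3438 0.274  0.042 ]
p0 [ 0.5583 -0.0365  0.062 ]
p1 [ 0.5578 -0.0867  0.062 ]
p2 [ 0.5559 -0.1373  0.062 ]
tip [0.4567 0.3284 0.158 ]
c1 [0.5333 0.2451 0.111 ]
c2 [0.5332 0.1875 0.111 ]
c3 [0.5371 0.1324 0.111 ]
pl1 [0.354  0.2909 0.117 ]
post [0.5406 0.3475 0.16  ]
```

```bash
python3 -c "
from h import *
rel([.445,.047,.22],1.775)"
```

```text
rot [-0.0011 -0.0002 -0.5149] shift [-0.4093 -0.4439  0.0112] pos [0.191  0.5948 0.2307] q7 -0.08850673286435204
```

Units first: shifts go in shares of 0.75 m and turns go in shares of 180 degrees. So -0.444 m / 0.75 = -0.592, -0.409 m / 0.75 = -0.5453, -0.515 rad / 3.1416 = -0.1639.

pendant([
  [0, 0, -0.0318, -0.0533, -0.0533, -0.04, 1],
  [0, 0, -0.0637, -0.1067, -0.1067, -0.04, 1],
  [0, 0, -0.0955, -0.16, -0.1733, -0.04, 1],
  [0, 0, -0.1273, -0.2133, -0.2333, -0.04, 1],
  [0, 0, -0.1639, -0.2667, -0.2933, -0.04, 1],
  [0, 0, -0.1639, -0.32, -0.3467, -0.04, 1],
  [0, 0, -0.1639, -0.3733, -0.4, -0.04, 1],
  [0, 0, -0.1639, -0.4267, -0.46, -0.04, 1],
  [0, 0, -0.1639, -0.48, -0.52, -0.04, 1],
  [0, 0, -0.1639, -0.5453, -0.592, 0.0147, 1],
  [0, 0, -0.1639, -0.5453, -0.592, 0.0147, 1],
  [0, 0, -0.1639, -0.5453, -0.592, 0.0147, 1],
  [0, 0, -0.1639, -0.5453, -0.592, 0.0147, 1],
])

```text
clock: 1.78
position: [0.4446, 0.0485, 0.2207]
ee_rot: [-0.103, 0.995, 0.0, 0.0]
ft_force: [-0.0, 0.0, -0.2]
grip_width: 1.002
grasp_force: 0.0
```

```bash
python3 -c "
from h import *
print(manip.get_obs()['joint_pos']); snap('wrist','w1',None,1.5); c=campose('wrist')
print(pix(c,[.4887,.0546,.116]),pix(c,[.417,.039,.116]))"
```

```text
[-0.6893 -0.0881  0.4584  1.9404  0.0403  1.2801  1.5325]
(np.float64(256.7239542227719), np.float64(234.70009061512542)) (np.float64(255.5935109230504), np.float64(146.42732901947304))
```

View pics/w1.png

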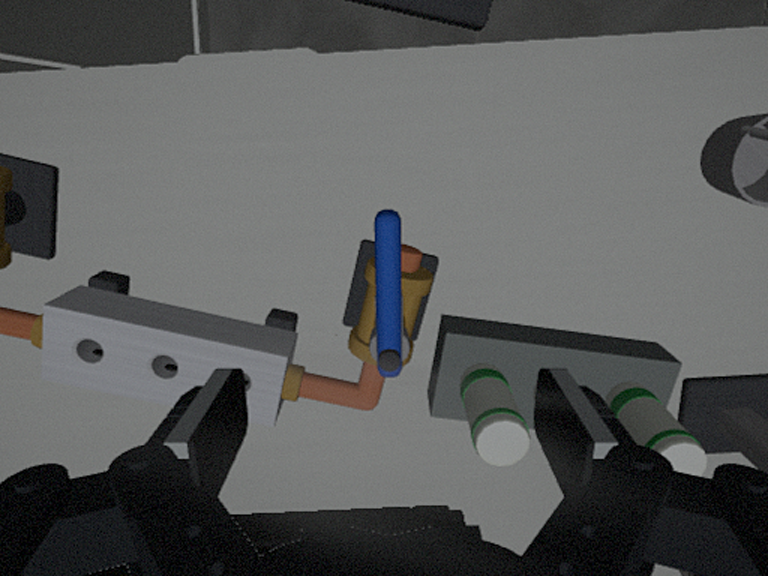

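```bash
python3 -c "
from h import *
c=campose('wrist')
for u,v,z in[(390,361,.116),(388,213,.116),(388,213,.106),(90,351,.062),(164,367,.062)]: print(world(c,u/1.5,v/1.5,z))
d=np.array([-.07,0])
rel([.44,.043,.097],1.775)
"
```

```text
[0.4935 0.0583 0.116 ]
[0.4132 0.0406 0.116 ]
[0.4151 0.0409 0.106 ]
[ 0.5544 -0.1329  0.062 ]
[ 0.5563 -0.0839  0.062 ]
rot [0.0004 0.0007 0.002 ] shift [ 0.0058 -0.0046  0.1238] pos [0.4447 0.0486 0.2208] q7 1.5326660096527793
```

In the tool's units: 3.13 rad / 3.1416 = 0.9963.

pendant([
  [0, 0, 0.0573, 0, 0, 0, 0.6],
  [0, 0, 0.1146, 0, 0, 0, 0.6],
  [0, 0, 0.1719, 0, 0, 0, 0.6],
  [0, 0, 0.2292, 0, 0, 0, 0.6],
  [0, 0, 0.2865, 0, 0, 0, 0.6],
  [0, 0, 0.3438, 0, 0, 0, 0.6],
  [0, 0, 0.4011, 0, 0, 0, 0.6],
  [0, 0, 0.4584, 0, 0, 0, 0.6],
  [0, 0, 0.5157, 0, 0, 0, 0.6],
  [0, 0, 0.573, 0, 0, 0, 0.6],
  [0, 0, 0.6303, 0, 0, 0, 0.6],
  [0, 0, 0.6875, 0, 0, 0, 0.6],
  [0, 0, 0.7448, 0, 0, 0, 0.6],
  [0, 0, 0.8021, 0, 0, 0, 0.6],
  [0, 0, 0.8594, 0, 0, 0, 0.6],
  [0, 0, 0.9167, 0, 0, 0, 0.6],
  [0, 0, 0.974, 0, 0, 0, 0.6],
  [0, 0, 0.9963, 0, 0, 0, 0.6],
  [0, 0, 0.9963, 0, 0, 0, 0.6],
  [0, 0, 0.9963, 0, 0, 0, 0.6],
])

```text
clock: 4.32
position: [0.4447, 0.0479, 0.2206]
ee_rot: [0.994, 0.109, 0.0, -0.0]
ft_force: [1.2, -0.7, -0.3]
grip_width: 0.595
grasp_force: 0.0
```

```bash
python3 -c "
from h import *
print(manip.get_obs()['joint_pos']);rel([.4395,.0446,.088],np.radians(102.4))"
```

```text
[-0.5493 -0.0755  0.3267  1.9349  0.0251  1.2779 -1.5829]
rot [-0.0002 -0.0005  0.0022] shift [-0.0059  0.0021  0.1326] pos [0.4447 0.0479 0.2206] q7 -1.582892857130324
```

In the tool's units: 0.132 m / 0.75 = 0.176, 0.09 m / 0.75 = 0.12.

pendant([
  [0, 0, 0, -0.008, 0.0027, 0.06, 0.5],
  [0, 0, 0, -0.008, 0.0027, 0.12, 0.5],
  [0, 0, 0, -0.008, 0.0027, 0.176, 0.5],
  [0, 0, 0, -0.008, 0.0027, 0.176, 0.5],
  [0, 0, 0, -0.008, 0.0027, 0.176, 0],
  [0, 0, 0, -0.008, 0.0027, 0.176, 0],
  [0, 0, 0, -0.008, 0.0027, 0.176, 0],
  [0, 0, 0, -0.008, 0.0027, 0.176, 0],
], squeeze=30)

```text
clock: 5.32
position: [0.4403, 0.0451, 0.0902]
ee_rot: [0.994, 0.108, 0.001, -0.001]
ft_force: [-2.9, 2.6, 6.0]
grip_width: 0.154
grasp_force: 29.1
```

Run:
```python
from h import *
o=manip.get_obs(); A=R.from_quat(o["ee_rot"]); p=o["position"]
def arc(C,d):  # rows for turning by d rad about vertical axis at C
    for k in np.linspace(0,d,int(np.ceil(abs(d)/.17))+1)[1:]:
        q=R.from_euler("z",k).apply([p[0]-C[0],p[1]-C[1],0])+[C[0],C[1],p[2]]
        print("%.3f %.3f %.3f"%(-k,*(A.inv().apply(q-p)[:2])))
print(p[:2]-[.4935,.0565]); arc((.4935,.0565),1.37)
```

```text
[-0.0532 -0.0114]
-0.152 0.001 0.008
-0.304 0.002 0.016
-0.457 0.005 0.024
-0.609 0.010 0.031
-0.761 0.015 0.038
-0.913 0.021 0.043
-1.066 0.028 0.048
-1.218 0.035 0.051
-1.370 0.043 0.054
```

In the tool's units: 0.054 m / 0.75 = 0.072, 0.051 m / 0.75 = 0.068, -1.37 rad / 3.1416 = -0.4361.

pendant([
  [0, 0, -0.0484, 0.0013, 0.0107, 0, 0],
  [0, 0, -0.0968, 0.0027, 0.0213, 0, 0],
  [0, 0, -0.1455, 0.0067, 0.032, 0, 0],
  [0, 0, -0.1939, 0.0133, 0.0413, 0, 0],
  [0, 0, -0.2422, 0.02, 0.0507, 0, 0],
  [0, 0, -0.2906, 0.028, 0.0573, 0, 0],
  [0, 0, -0.3393, 0.0373, 0.064, 0, 0],
  [0, 0, -0.3877, 0.0467, 0.068, 0, 0],
  [0, 0, -0.4361, 0.0573, 0.072, 0, 0],
  [0, 0, -0.4361, 0.0573, 0.072, 0, 0],
  [0, 0, -0.4361, 0.0573, 0.072, 0, 0],
])

```text
clock: 6.7
position: [0.4909, 0.0045, 0.0899]
ee_rot: [0.701, 0.713, 0.0, -0.003]
ft_force: [-19.2, 14.7, 20.8]
grip_width: 0.156
grasp_force: 46.6
```

```bash
python3 -c "
from h import *
o=manip.get_obs();A=R.from_quat(o['ee_rot']);print(A.as_matrix()[:,1],o['torque'],o['joint_pos'],o['position']-[.4935,.0565,0])"
```

```text
[ 0.9999  0.0166 -0.0043] [ 2.9497  4.0836 -0.8834] [-0.3848  0.1755  0.3123  1.9836 -0.0709  0.9959 -0.0216] [-0.0026 -0.052   0.0899]
```

In the tool's units: -0.14 m / 0.75 = -0.1867, -0.05 m / 0.75 = -0.0667.

pendant([
  [0, 0, 0, 0, 0, 0, 0.5],
  [0, 0, 0, 0, 0, 0, 0.5],
  [0, 0, 0, 0, 0, -0.0667, 0.5],
  [0, 0, 0, 0, 0, -0.1333, 0.5],
  [0, 0, 0, 0, 0, -0.1867, 0.5],
  [0, 0, 0, 0, 0, -0.1867, 0.5],
])

```text
clock: 7.45
position: [0.4948, 0.0002, 0.2319]
ee_rot: [0.702, 0.712, 0.003, 0.002]
ft_force: [0.6, -0.2, -1.2]
grip_width: 0.501
grasp_force: 0.0
```

```bash
python3 -c "
from h import *
c=snap('wrist','w2',None,1.2); print(pix(c,[.4935,.0565,.116]))"
```

```text
(np.float64(258.69659288968734), np.float64(107.56576763005552))
```

View pics/w2.png

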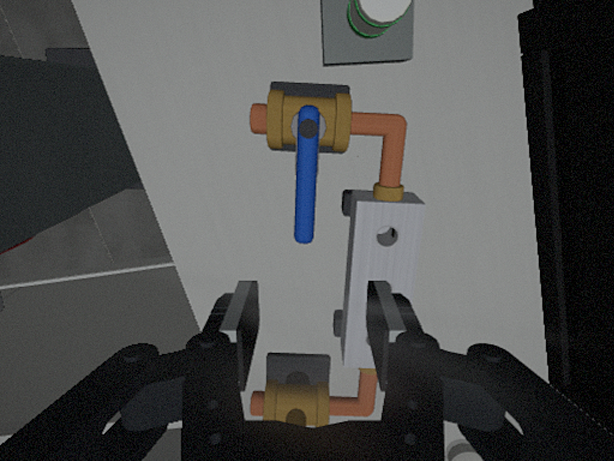

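Blue lever now runs from its hub at (308,125) to its end at (304,240), across the pipe. Port 0 is at (388,236). I'll check the angles.

```bash
python3 -c "
from h import *
c=campose('wrist')
a=world(c,308/1.2,126/1.2,.116);b=world(c,304/1.2,235/1.2,.116);print(a,b,np.arctan2(*(b-a)[:2]))
p=world(c,387/1.2,236/1.2,.062);print(p)
e=[world(c,u/1.2,v/1.2,.062) for u,v in((365,205),(424,204),(374,366))];print(e)
snap('top','top1',(150,200,200,260),6)
t=cv2.imread('pics/top1_raw.png');hsv=cv2.cvtColor(t,cv2.COLOR_BGR2HSV)
m=cv2.inRange(hsv,(22,120,100),(38,255,255));m[:,:140]=0;m[:,205:]=0;m[:215]=0;m[265:]=0
ys,xs=np.nonzero(m);r=cv2.minAreaRect(np.c_[xs,ys].astype(np.float32));print(len(xs),r)
B=cv2.boxPoints(r);ct=campose('top')
for q in B: print(world(ct,q[0],q[1],.112))
print('ctr',world(ct,r[0][0],r[0][1],.112))
"
```

```text
[0.4905 0.0586 0.116 ] [ 0.4886 -0.0139  0.116 ] -3.1150010524271576
[ 0.5564 -0.0333  0.062 ]
[array([ 0.5368, -0.007 ,  0.062 ]), array([ 0.5843, -0.0055,  0.062 ]), array([ 0.5535, -0.161 ,  0.062 ])]
52 ((168.13232421875, 238.27938842773438), (12.862394332885742, 4.458962917327881), 30.963754653930664)
[0.3476 0.2979 0.112 ]
[0.3603 0.2904 0.112 ]
[0.3382 0.2534 0.112 ]
[0.3255 0.2609 0.112 ]
ctr [0.3429 0.2757 0.112 ]
```

```bash
python3 -c "
from h import *
rel([.342,.275,.24],np.radians(59.5))"
```

```text
rot [ 0.0008  0.0003 -1.0238] shift [ 0.2769 -0.147  -0.0117] pos [0.493  0.0003 0.2284] q7 -0.06720384493551201
```

In the tool's units: 0.277 m / 0.75 = 0.3693, 0.23 m / 0.75 = 0.3067, -1.024 rad / 3.1416 = -0.3259.

pendant([
  [0, 0, -0.0573, 0.06, -0.0267, -0.0267, 1],
  [0, 0, -0.1146, 0.12, -0.06, -0.0267, 1],
  [0, 0, -0.1719, 0.1867, -0.0933, -0.0267, 1],
  [0, 0, -0.2292, 0.2467, -0.1267, -0.0267, 1],
  [0, 0, -0.2865, 0.3067, -0.16, -0.0267, 1],
  [0, 0, -0.3259, 0.3693, -0.196, -0.016, 1],
  [0, 0, -0.3259, 0.3693, -0.196, -0.016, 1],
  [0, 0, -0.3259, 0.3693, -0.196, -0.016, 1],
])

```text
clock: 8.55
position: [0.3418, 0.2745, 0.2393]
ee_rot: [0.263, 0.965, -0.001, -0.0]
ft_force: [0.7, -0.0, -0.4]
grip_width: 0.996
grasp_force: 0.0
```

```bash
python3 -c "
from h import *
print(manip.get_obs()['joint_pos'])
c=snap('wrist','w3',None,1.2); print(pix(c,[.342,.275,.117]))"
```

```text
[-0.7513 -0.0828 -0.0281  1.907  -0.0022  1.3191  0.2592]
(np.float64(261.61015476700146), np.float64(176.4834818846221))
```

View pics/w3.png

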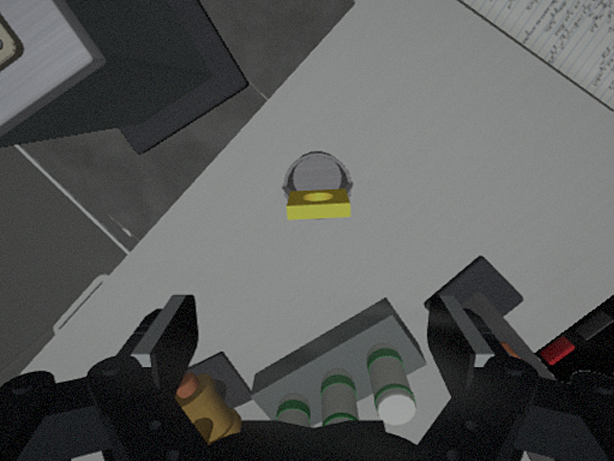

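Yellow plate's top face spans (287-351, 205-219), nearly level in the image, so the yaw is aligned.

```bash
python3 -c "
from h import *
c=campose('wrist')
a=world(c,287/1.2,212.5/1.2,.117);b=world(c,351/1.2,211/1.2,.117);print(a,b,np.degrees(np.arctan2(*(a-b)[1::-1])),np.linalg.norm(a-b))
m=(a+b)/2; rel([m[0],m[1],.085],np.arctan2(*(b-a)[1::-1]))
cv2.imwrite('pics/x.png',cv2.imread('pics/top1_raw.png'))"
```

```text
[0.3335 0.2584 0.117 ] [0.3551 0.2971 0.117 ] -119.19196403413817 0.04429336508043019
rot [-0.0013 -0.0002 -0.0245] shift [0.     0.0043 0.1546] pos [0.3422 0.2742 0.2396] q7 0.25920298826306015
```

In the tool's units: 0.158 m / 0.75 = 0.2107, 0.14 m / 0.75 = 0.1867, -0.025 rad / 3.1416 = -0.008.

pendant([
  [0, 0, -0.008, 0, 0.0053, 0.0667, 1],
  [0, 0, -0.008, 0, 0.0053, 0.1333, 1],
  [0, 0, -0.008, 0, 0.0053, 0.1867, 1],
  [0, 0, -0.008, 0, 0.0053, 0.2107, 1],
  [0, 0, -0.008, 0, 0.0053, 0.2107, 1],
  [0, 0, -0.008, 0, 0.0053, 0.2107, 0.3],
  [0, 0, -0.008, 0, 0.0053, 0.2107, 0.3],
  [0, 0, -0.008, 0, 0.0053, 0.2107, 0.3],
  [0, 0, -0.008, 0, 0.0053, 0.2107, 0.3],
  [0, 0, -0.008, 0, 0.0053, 0.2107, 0.3],
  [0, 0, -0.008, 0, 0.0053, 0.16, 0.3],
  [0, 0, -0.008, 0, 0.0053, 0.0933, 0.3],
  [0, 0, -0.008, 0, 0.0053, 0.0267, 0.3],
  [0, 0, -0.008, 0, 0.0053, -0.0133, 0.3],
  [0, 0, -0.008, 0, 0.0053, -0.0133, 0.3],
], squeeze=40)

```text
clock: 10.48
position: [0.3446, 0.2795, 0.253]
ee_rot: [0.251, 0.968, 0.002, 0.001]
ft_force: [0.3, 0.9, -1.8]
grip_width: 0.512
grasp_force: 41.7
```

```bash
python3 -c "
from h import *
c=snap('wrist','w4',None,1.2); print(manip.get_obs()['ee_rot'])"
```

```text
[0.2507 0.9681 0.001  0.0006]
```

View pics/w4.png

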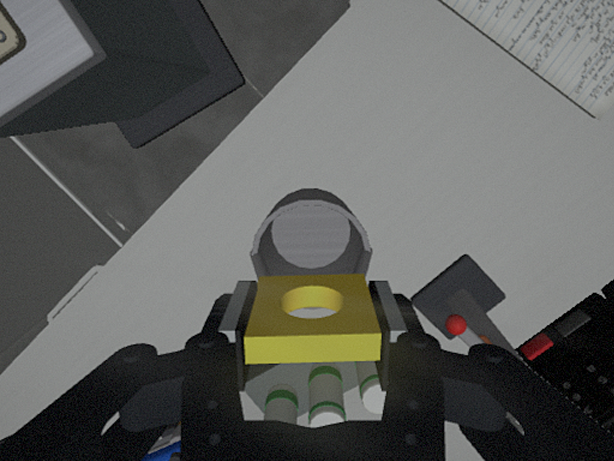

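```bash
python3 -c "
from h import *
c=campose('wrist')
print('ball',world(c,456/1.2,325/1.2,.157))
for u,v in((412,299),(466,254),(507,293)): print('foot',world(c,u/1.2,v/1.2,.01))
t=campose('top')
for u,v in((112,75),(130,137),(52,157)): print('footT',world(t,130+u/3.6,150+v/3.6,.01))
o=manip.get_obs();A=R.from_quat(o['ee_rot'])
for x in(.005,-.005): print('eye px',np.array(pix(c,o['position']+A.apply([x,0,-.0137])))*1.2)
print('top edge px',np.array(pix(c,o['position']+A.apply([.005,0,-.0357])))*1.2,np.array(pix(c,o['position']+A.apply([-.005,0,-.0357])))*1.2)
im=cv2.imread('pics/top1_raw.png');h=cv2.cvtColor(im,cv2.COLOR_BGR2HSV);m=cv2.inRange(h,(0,120,90),(8,255,255))[195:212,140:160];ys,xs=np.nonzero(m);print('ballT',world(t,xs.mean()+140,ys.mean()+195,.157),len(xs))
im=cv2.imread('pics/scene0.png');h=cv2.cvtColor(im,cv2.COLOR_BGR2HSV);m=cv2.inRange(h,(0,100,80),(8,255,255))[140:158,134:150];ys,xs=np.nonzero(m);print('ballS',world(campose('scene'),xs.mean()+134,ys.mean()+140,.157),len(xs))
"
```

```text
ball [0.4542 0.3292 0.157 ]
foot [0.5126 0.3083 0.01  ]
foot [0.4922 0.3792 0.01  ]
foot [0.5556 0.4004 0.01  ]
footT [0.5798 0.3213 0.01  ]
footT [0.5178 0.3029 0.01  ]
footT [0.4981 0.3799 0.01  ]
eye px [313.3179 304.7315]
eye px [313.3048 328.7344]
top edge px [313.4949 340.5228] [313.4754 367.6364]
ballT [0.4557 0.3297 0.157 ] 9
ballS [0.4591 0.3318 0.157 ] 8
```

```bash
python3 -c "
from h import *
y=np.pi/2+.25
rel([.4068,.3172,.1435],y)"
```

```text
rot [ 0.0018  0.0014 -0.7569] shift [-0.0362  0.0637  0.1078] pos [0.344  0.2789 0.2511] q7 0.28173029658153226
```

In the tool's units: 0.108 m / 0.75 = 0.144, 0.075 m / 0.75 = 0.1, -0.757 rad / 3.1416 = -0.241.

pendant([
  [0, 0, -0.0477, -0.0093, 0.016, 0, 0.3],
  [0, 0, -0.0955, -0.0187, 0.0333, 0.0133, 0.3],
  [0, 0, -0.1432, -0.0267, 0.0507, 0.04, 0.3],
  [0, 0, -0.191, -0.0373, 0.0667, 0.0667, 0.3],
  [0, 0, -0.241, -0.048, 0.0853, 0.1, 0.3],
  [0, 0, -0.241, -0.048, 0.0853, 0.144, 0.3],
  [0, 0, -0.241, -0.048, 0.0853, 0.144, 0.3],
  [0, 0, -0.241, -0.048, 0.0853, 0.144, 0.3],
  [0, 0, -0.241, -0.048, 0.0853, 0.144, 0.3],
])

```text
clock: 11.65
position: [0.4067, 0.3177, 0.1437]
ee_rot: [-0.125, 0.992, 0.001, 0.001]
ft_force: [0.4, -0.2, -0.1]
grip_width: 0.511
grasp_force: 41.5
```

```bash
python3 -c "
from h import *
snap('wrist','w5',None,1.2); c=campose('wrist')
y=np.pi/2+.25;u=np.array([np.cos(.25),np.sin(.25),0])
rel([.4921,.3389,.137],y)
print('ball pred',np.array(pix(c,[.4553,.3295,.157]))*1.2,'base',np.array(pix(c,np.array([.4553,.3295,.157])+.068*u-[0,0,.0095]))*1.2)"
```

```text
rot [0.001  0.0018 0.0001] shift [-0.088  -0.0005  0.0067] pos [0.4067 0.3176 0.1435] q7 1.068738526036382
ball pred [312.1077 425.5587] base [312.1225 522.3325]
```

View pics/w5.png

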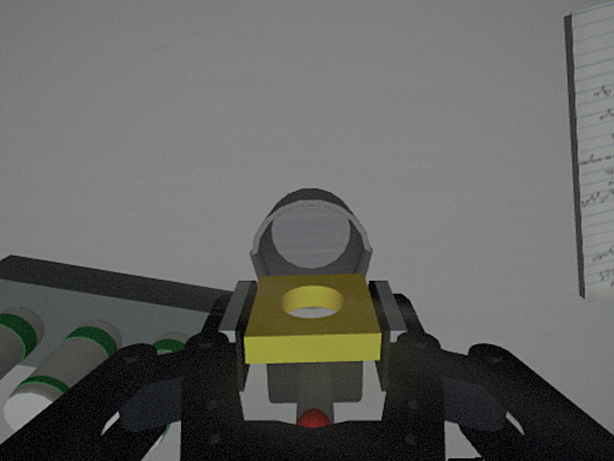

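In the tool's units: -0.088 m / 0.75 = -0.1173, 0.005 m / 0.75 = 0.0067.

pendant([
  [0, 0, 0, -0.0267, 0, 0, 0.3],
  [0, 0, 0, -0.0533, 0, 0, 0.3],
  [0, 0, 0, -0.0733, 0, 0, 0.3],
  [0, 0, 0, -0.0933, 0, 0.004, 0.3],
  [0, 0, 0, -0.1173, 0, 0.0067, 0.3],
  [0, 0, 0, -0.1173, 0, 0.0067, 0.3],
  [0, 0, 0, -0.1173, 0, 0.0067, 0.3],
])

```text
clock: 12.58
position: [0.4911, 0.339, 0.1372]
ee_rot: [-0.125, 0.992, -0.0, -0.0]
ft_force: [0.0, 0.8, -1.2]
grip_width: 0.506
grasp_force: 41.5
```

```bash
python3 -c "
from h import *
snap('wrist','w6',None,1.2);snap('scene','s6',(130,100,250,180),5)"
```

```text
(no output)
```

View pics/w6.png

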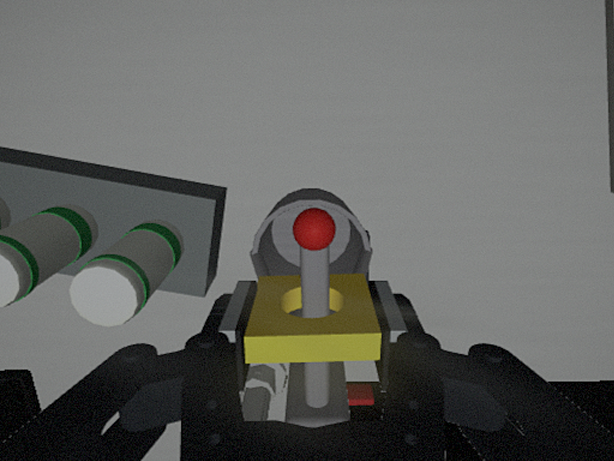

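The peg passes through the eye, with the ball at (314,229) and the peg running through the plate at (315,300). Next I lower, release and retreat.

In the tool's units: -0.11 m / 0.75 = -0.1467, -0.08 m / 0.75 = -0.1067.

pendant([
  [0, 0, 0, 0, 0, 0.0053, 0.3],
  [0, 0, 0, 0, 0, 0.0093, 0.3],
  [0, 0, 0, 0, 0, 0.0093, 0.3],
  [0, 0, 0, 0, 0, 0.0093, 0.65],
  [0, 0, 0, 0, 0, 0.0093, 0.75],
  [0, 0, 0, 0, 0, 0.0093, 0.75],
  [0, 0, 0, 0, 0, -0.04, 0.75],
  [0, 0, 0, 0, 0, -0.1067, 0.75],
  [0, 0, 0, 0, 0, -0.1467, 0.75],
  [0, 0, 0, 0.04, 0, -0.1467, 0.75],
  [0, 0, 0, 0.04, 0, -0.1467, 0.75],
  [0, 0, 0, 0.04, 0, -0.1467, 0.75],
])

```text
clock: 14.18
position: [0.4628, 0.3315, 0.2471]
ee_rot: [-0.125, 0.992, -0.0, -0.0]
ft_force: [-0.2, 0.9, 0.1]
grip_width: 0.752
grasp_force: 0.0
```

```bash
python3 -c "
from h import *
snap('wrist','w7',None,1.2);c=campose('wrist')
rel([.478,-.165,.25],np.radians(-2+180))"
```

```text
rot [-0.0001 -0.0004 -1.286 ] shift [ 0.1082 -0.4847 -0.0029] pos [0.4629 0.3314 0.2469] q7 1.123039659427064
```

View pics/w7.png

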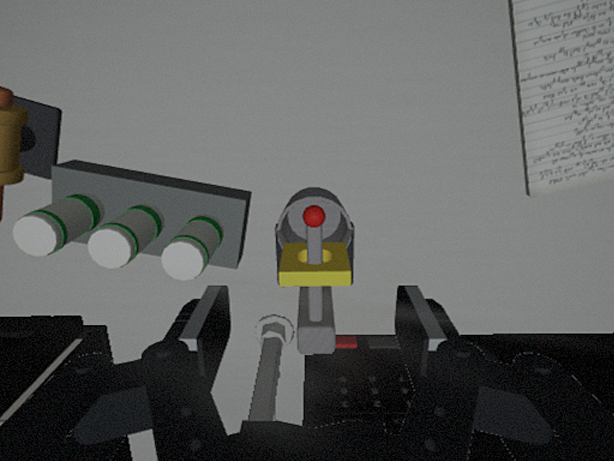

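The pail hangs upright on the peg, with its plate at (316,263) and the ball at (314,216). Cartridge tops are at (38,236), (111,249) and (184,262). Next I move to the red valve.

Units first: shifts go in shares of 0.75 m and turns go in shares of 180 degrees. So -0.577 m / 0.75 = -0.7693, -0.52 m / 0.75 = -0.6933, 1.855 rad / 3.1416 = 0.5905.

```bash
python3 -c "
from h import *
c=campose('wrist')
for u,v in((38,236),(111,249),(184,262)): print(world(c,u/1.2,v/1.2,.111))"
```

```text
[0.5347 0.1397 0.111 ]
[0.5318 0.1931 0.111 ]
[0.5288 0.2477 0.111 ]
```

pendant([
  [0, 0, 0.0573, 0.0173, -0.076, 0, 0.6],
  [0, 0, 0.1146, 0.0347, -0.1533, 0, 0.6],
  [0, 0, 0.1719, 0.052, -0.2307, 0, 0.6],
  [0, 0, 0.2292, 0.0693, -0.3067, 0, 0.6],
  [0, 0, 0.2865, 0.088, -0.384, 0, 0.6],
  [0, 0, 0.3438, 0.1053, -0.4613, 0, 0.6],
  [0, 0, 0.4011, 0.1227, -0.5387, 0, 0.6],
  [0, 0, 0.4584, 0.14, -0.616, 0, 0.6],
  [0, 0, 0.5157, 0.1573, -0.6933, 0, 0.6],
  [0, 0, 0.573, 0.176, -0.7693, 0, 0.6],
  [0, 0, 0.5905, 0.176, -0.7693, 0, 0.6],
  [0, 0, 0.5905, 0.176, -0.7693, 0, 0.6],
  [0, 0, 0.5905, 0.176, -0.7693, 0, 0.6],
])

```text
clock: 15.85
position: [0.4778, -0.2595, 0.2471]
ee_rot: [0.718, 0.696, -0.0, -0.0]
ft_force: [-0.8, 0.0, -0.7]
grip_width: 0.602
grasp_force: 0.0
```

```bash
python3 -c "
from h import *
print(manip.get_obs()['joint_pos'])
snap('wrist','w8');c=campose('wrist')
im=cv2.imread('pics/w8_raw.png');h=cv2.cvtColor(im,cv2.COLOR_BGR2HSV);m=cv2.inRange(h,(0,150,60),(6,255,255))|cv2.inRange(h,(175,150,60),(180,255,255))
n,l,s,ce=cv2.connectedComponentsWithStats(m);print([(s[i],ce[i]) for i in range(1,n) if s[i,4]>60])
i=1+np.argmax(s[1:,4]);ys,xs=np.nonzero(l==i);r=cv2.minAreaRect(np.c_[xs,ys].astype(np.float32));print(r)
for q in cv2.boxPoints(r): print(q,world(c,q[0],q[1],.116))
"
```

```text
[-0.1388  0.1494  0.6175  1.6836 -0.0887  1.3371  0.4628]
[(array([  0, 110,  30,  33, 424], dtype=int32), array([ 13.3915, 124.1297])), (array([ 256,  112,   17,  105, 1374], dtype=int32), array([263.9702, 167.0932]))]
((264.1976623535156, 164.00230407714844), (15.347800254821777, 104.08599090576172), 0.6662000417709351)
[255.9192 215.9526] [ 0.4726 -0.2988  0.116 ]
[257.1294 111.8736] [ 0.4768 -0.2078  0.116 ]
[272.4761 112.052 ] [ 0.4892 -0.2084  0.116 ]
[271.2659 216.131 ] [ 0.4863 -0.2994  0.116 ]
```

View pics/w8.png

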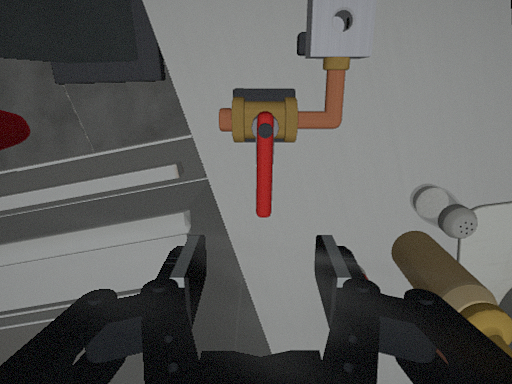

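```bash
python3 -c "
from h import *
rel([.480,-.275,.088],-.036)"
```

```text
rot [-0.0001 -0.0002  0.0047] shift [-0.0155  0.0027  0.1592] pos [ 0.4778 -0.2594  0.2472] q7 0.46257067087482273
```

In the tool's units: 0.159 m / 0.75 = 0.212, 0.14 m / 0.75 = 0.1867.

pendant([
  [0, 0, 0, -0.0213, 0.004, 0.0667, 0.5],
  [0, 0, 0, -0.0213, 0.004, 0.1333, 0.5],
  [0, 0, 0, -0.0213, 0.004, 0.1867, 0.5],
  [0, 0, 0, -0.0213, 0.004, 0.212, 0.5],
  [0, 0, 0, -0.0213, 0.004, 0.212, 0.5],
  [0, 0, 0, -0.0213, 0.004, 0.212, 0],
  [0, 0, 0, -0.0213, 0.004, 0.212, 0],
  [0, 0, 0, -0.0213, 0.004, 0.212, 0],
  [0, 0, 0, -0.0213, 0.004, 0.212, 0],
], squeeze=30)

```text
clock: 17.02
position: [0.4809, -0.2767, 0.0899]
ee_rot: [0.719, 0.695, 0.001, 0.001]
ft_force: [-1.7, 0.6, 7.1]
grip_width: 0.155
grasp_force: 33.3
```

Add to h.py:
```python
def arc(C,d,n):
    o=manip.get_obs(); A=R.from_quat(o["ee_rot"]); p=o["position"]; print(p, A.as_matrix()[:,1])
    for k in np.linspace(0,d,n+1)[1:]:
        q=R.from_euler("z",k).apply([p[0]-C[0],p[1]-C[1],0])+[C[0],C[1],p[2]]
        print("0 0 %.3f %.3f %.3f 0 0;"%(-k,*(A.inv().apply(q-p)[:2])))
```

```bash
python3 -c "
from h import *
arc((.482,-.222),-1.62,10)"
```

```text
[ 0.4809 -0.2767  0.0899] [ 0.9994 -0.0341  0.0026]
0 0 0.162 0.001 -0.009 0 0;
0 0 0.324 0.003 -0.017 0 0;
0 0 0.486 0.006 -0.026 0 0;
0 0 0.648 0.011 -0.033 0 0;
0 0 0.810 0.016 -0.040 0 0;
0 0 0.972 0.023 -0.046 0 0;
0 0 1.134 0.031 -0.050 0 0;
0 0 1.296 0.039 -0.053 0 0;
0 0 1.458 0.048 -0.055 0 0;
0 0 1.620 0.057 -0.055 0 0;
```

In the tool's units: 0.057 m / 0.75 = 0.076, -0.05 m / 0.75 = -0.0667, 1.62 rad / 3.1416 = 0.5157.

pendant([
  [0, 0, 0.0516, 0.0013, -0.012, 0, 0],
  [0, 0, 0.1031, 0.004, -0.0227, 0, 0],
  [0, 0, 0.1547, 0.008, -0.0347, 0, 0],
  [0, 0, 0.2063, 0.0147, -0.044, 0, 0],
  [0, 0, 0.2578, 0.0213, -0.0533, 0, 0],
  [0, 0, 0.3094, 0.0307, -0.0613, 0, 0],
  [0, 0, 0.361, 0.0413, -0.0667, 0, 0],
  [0, 0, 0.4125, 0.052, -0.0707, 0, 0],
  [0, 0, 0.4641, 0.064, -0.0733, 0, 0],
  [0, 0, 0.5157, 0.076, -0.0733, 0, 0],
  [0, 0, 0.5157, 0.076, -0.0733, 0, 0],
  [0, 0, 0.5157, 0.076, -0.0733, 0, 0],
])

```text
clock: 18.52
position: [0.4289, -0.2201, 0.0901]
ee_rot: [0.999, -0.041, 0.003, 0.002]
ft_force: [4.1, -11.0, 1.1]
grip_width: 0.155
grasp_force: 47.4
```

```bash
python3 -c "
from h import *
o=manip.get_obs();A=R.from_quat(o['ee_rot']).as_matrix()[:,1];print(A,np.arctan2(A[1],A[0]),o['torque'],o['joint_pos'])"
```

```text
[-0.0826 -0.9966  0.004 ] -1.6534567126813864 [-2.1847 -0.7556  0.9592] [-0.4412  0.1965  0.9015  2.0358 -0.1828  0.9838 -1.1017]
```

In the tool's units: -0.12 m / 0.75 = -0.16, -0.1 m / 0.75 = -0.1333.

pendant([
  [0, 0, 0, 0, 0, 0, 0.4],
  [0, 0, 0, 0, 0, 0, 0.4],
  [0, 0, 0, 0, 0, -0.0667, 0.4],
  [0, 0, 0, 0, 0, -0.1333, 0.4],
  [0, 0, 0, 0, 0, -0.16, 0.4],
  [0, 0, 0, 0, 0, -0.16, 0.4],
])

```text
clock: 19.27
position: [0.4277, -0.2173, 0.2095]
ee_rot: [0.999, -0.041, 0.001, -0.001]
ft_force: [-0.2, 0.4, -1.9]
grip_width: 0.402
grasp_force: 0.0
```

```bash
python3 -c "
from h import *
snap('wrist','w9');c=campose('wrist')
im=cv2.imread('pics/w9_raw.png');h=cv2.cvtColor(im,cv2.COLOR_BGR2HSV);m=cv2.inRange(h,(0,150,60),(6,255,255))|cv2.inRange(h,(175,150,60),(180,255,255))
n,l,s,ce=cv2.connectedComponentsWithStats(m);print([(s[i],ce[i]) for i in range(1,n) if s[i,4]>400])
i=1+np.argmax(s[1:,4]);ys,xs=np.nonzero(l==i);r=cv2.minAreaRect(np.c_[xs,ys].astype(np.float32));print(r)
for q in cv2.boxPoints(r): print(q,world(c,q[0],q[1],.116))
rel([.5555,-.0863,.185],-.03)"
```

```text
[(array([ 251,   92,   23,  124, 1921], dtype=int32), array([262.9183, 157.5836])), (array([ 239,  298,   74,   59, 1973], dtype=int32), array([279.7881, 335.7836]))]
((274.2077331542969, 327.66156005859375), (52.96282958984375, 75.66119384765625), 82.87498474121094)
[233.3846 306.077 ] [ 0.3247 -0.1863  0.116 ]
[308.4616 296.6923] [ 0.3288 -0.2495  0.116 ]
[315.0308 349.2462] [ 0.2738 -0.2532  0.116 ]
[239.9539 358.6308] [ 0.2688 -0.1862  0.116 ]
rot [-0.0014  0.0001  1.5181] shift [ 0.1172 -0.1409  0.0235] pos [ 0.427  -0.2171  0.2083] q7 -1.2736617816990654
```

In the tool's units: -0.141 m / 0.75 = -0.188, -0.127 m / 0.75 = -0.1693, -1.623 rad / 3.1416 = -0.5166.

```bash
python3 -c "
from h import *
c=campose('wrist')
im=cv2.imread('pics/w9_raw.png');h=cv2.cvtColor(im,cv2.COLOR_BGR2HSV);m=cv2.inRange(h,(0,150,60),(6,255,255))|cv2.inRange(h,(175,150,60),(180,255,255))
m=m[85:230,240:290];ys,xs=np.nonzero(m);f=cv2.fitLine(np.c_[xs+240,ys+85].astype(np.float32),2,0,.01,.01).ravel()
a,b=[world(c,f[2]+f[0]*t,f[3]+f[1]*t,.116) for t in(-45,45)];d=a-b if a[0]<b[0] else b-a;print(a,b,'yaw from -x',np.arctan2(-d[1],-d[0]))"
```

```text
[ 0.4819 -0.2224  0.116 ] [ 0.4152 -0.2201  0.116 ] yaw from -x -0.03486805286395942
```

pendant([
  [0, 0, -0.0519, 0.016, -0.0187, 0, 0.6],
  [0, 0, -0.1035, 0.032, -0.0373, 0, 0.6],
  [0, 0, -0.156, 0.0467, -0.056, 0, 0.6],
  [0, 0, -0.2069, 0.0627, -0.0747, 0, 0.6],
  [0, 0, -0.2585, 0.0787, -0.0933, 0, 0.6],
  [0, 0, -0.3104, 0.0933, -0.1133, 0, 0.6],
  [0, 0, -0.3629, 0.1093, -0.1333, 0, 0.6],
  [0, 0, -0.4138, 0.1253, -0.1507, 0, 0.6],
  [0, 0, -0.4647, 0.1413, -0.1693, 0.0133, 0.6],
  [0, 0, -0.5166, 0.156, -0.188, 0.0307, 0.6],
  [0, 0, -0.5166, 0.156, -0.188, 0.0307, 0.6],
  [0, 0, -0.5166, 0.156, -0.188, 0.0307, 0.6],
])

```text
clock: 20.82
position: [0.5545, -0.0876, 0.1849]
ee_rot: [0.72, 0.694, -0.001, -0.0]
ft_force: [0.5, -0.3, -0.7]
grip_width: 0.597
grasp_force: 0.0
```

```bash
python3 -c "
from h import *
c=snap('wrist','w10');im=cv2.imread('pics/w10_raw.png')
P=[[.5567,-.0364,.062],[.5555,-.0863,.062],[.5541,-.1361,.062]]
for p in P: print(pix(c,p))
u,v=pix(c,P[1]);u=int(u);v=int(v)
np.save('w10c.npy',c[1])
g=cv2.resize(im[max(0,v-110):v+110,max(0,u-60):u+60],None,fx=2.6,fy=2.6,interpolation=cv2.INTER_CUBIC);cv2.imwrite('pics/w10c.png',g);print(max(0,v-110),u-60,g.shape)
"
```

```text
(np.float64(260.9716485106057), np.float64(113.18036636208424))
(np.float64(261.6483497471974), np.float64(174.37505270955518))
(np.float64(262.02194495628805), np.float64(229.05687989307393))
64 201 (572, 312, 3)
```

Drain lever is at its open stop. Next I fit the port mouths numerically.

Create holes.py:
```python
from h import *
c=(manip.calibration('wrist'),np.load('w10c.npy'))
im=cv2.imread('pics/w10_raw.png');g=cv2.GaussianBlur(cv2.cvtColor(im,cv2.COLOR_BGR2GRAY),(3,3),0).astype(float)
P=[[.5567,-.0364,.062],[.5555,-.0863,.062],[.5541,-.1361,.062]]
f=2.6;v0,u0=64,201;vis=cv2.imread('pics/w10c.png')
from scipy.ndimage import map_coordinates
for p in P:
    ctr=np.array(p,float)
    for it in range(4):
        # radial search in world plane: strongest drop bright->dark going inwards
        pts=[]
        for a in np.arange(0,2*np.pi,.1):
            rr=np.arange(.005,.0145,.0002)
            q=np.array([pix(c,ctr+[r*np.cos(a),r*np.sin(a),0]) for r in rr])
            s=map_coordinates(g,[q[:,1],q[:,0]],order=1); d=np.gradient(s); k=d.argmax()
            if d[k]>1: pts.append([rr[k]*np.cos(a),rr[k]*np.sin(a),rr[k]])
        pts=np.array(pts); A=np.c_[2*pts[:,:2],np.ones(len(pts))]; w=np.ones(len(pts),bool)
        for _ in range(5):
            x=np.linalg.lstsq(A[w],(pts[:,:2]**2).sum(1)[w],rcond=None)[0]; rad=np.sqrt(x[2]+x[0]**2+x[1]**2)
            e=abs(np.hypot(*(pts[:,:2]-x[:2]).T)-rad); w=e<max(.0007,1.5*np.median(e))
        ctr[:2]+=np.clip(x[:2],-.004,.004)
    print(ctr,'rad',rad,w.sum(),len(w),'px',pix(c,ctr))
    for a in np.arange(0,6.3,.15):
        q=pix(c,ctr+[rad*np.cos(a),rad*np.sin(a),0]); cv2.circle(vis,(int((q[0]-u0)*f),int((q[1]-v0)*f)),1,(0,0,255),-1)
cv2.imwrite('pics/w10v.png',vis)
```

```bash
python3 holes.py
```

```text
[ 0.5588 -0.0337  0.062 ] rad 0.009626018935174183 44 63 px (np.float64(263.5651625467729), np.float64(109.58389990007382))
[ 0.557  -0.0833  0.062 ] rad 0.009597486969034947 42 61 px (np.float64(263.38799596964805), np.float64(170.84743391323224))
[ 0.5556 -0.1338  0.062 ] rad 0.008792347115151845 51 63 px (np.float64(263.59438579039113), np.float64(226.55806132738266))
```

View pics/w10v.png

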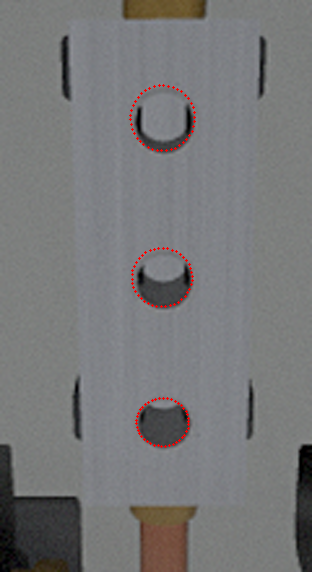

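Fitted circles sit on the three mouths at crop points (164,118), (163,278) and (163,422). Next is the tray.

```bash
python3 -c "
from h import *
rel([.531,.17,.25],.05)"
```

```text
rot [-0.0003  0.0002 -0.0853] shift [ 0.2567 -0.0328 -0.0647] pos [ 0.5547 -0.0877  0.1853] q7 0.1919068015436269
```

In the tool's units: 0.257 m / 0.75 = 0.3427, 0.2 m / 0.75 = 0.2667, -0.085 rad / 3.1416 = -0.0271.

pendant([
  [0, 0, -0.0064, 0.0667, -0.008, -0.04, 0.8],
  [0, 0, -0.0127, 0.1333, -0.016, -0.0867, 0.8],
  [0, 0, -0.0191, 0.2, -0.0267, -0.0867, 0.8],
  [0, 0, -0.0271, 0.2667, -0.0347, -0.0867, 0.8],
  [0, 0, -0.0271, 0.3427, -0.044, -0.0867, 0.8],
  [0, 0, -0.0271, 0.3427, -0.044, -0.0867, 0.8],
  [0, 0, -0.0271, 0.3427, -0.044, -0.0867, 0.8],
])

```text
clock: 21.75
position: [0.5303, 0.1701, 0.2506]
ee_rot: [0.689, 0.725, 0.0, 0.0]
ft_force: [0.7, -0.7, -1.0]
grip_width: 0.8
grasp_force: 0.0
```

Create carts.py:
```python
from h import *
import sys
c=snap('wrist',sys.argv[1]);im=cv2.imread(f'pics/{sys.argv[1]}_raw.png')
h=cv2.cvtColor(im,cv2.COLOR_BGR2HSV)
m=cv2.inRange(h,(0,0,int(sys.argv[2])),(180,40,255));m=cv2.morphologyEx(m,cv2.MORPH_OPEN,np.ones((3,3)))
cs,_=cv2.findContours(m,cv2.RETR_EXTERNAL,cv2.CHAIN_APPROX_NONE)
for k in cs:
    if 500<cv2.contourArea(k)<8000:
        q=np.array([world(c,u,v,.111)[:2] for u,v in k[:,0]]).astype(np.float32)
        r=cv2.minEnclosingCircle(q); e=cv2.minAreaRect(q); print(cv2.contourArea(k),k[:,0].mean(0),'circ',r,'rect',e)
g=h[...,2];print(np.percentile(g,[50,80,90,95,99]))
```

```bash
python3 carts.py w11 200
```

```text
[129. 139. 141. 143. 167.]
```

```bash
sed -i 's/^c=snap.*;im/c=campose("wrist");im/' carts.py; sed -n 3p carts.py; for t in 155 165 175; do python3 carts.py w11 $t; done; python3 -c "
import cv2;im=cv2.imread('pics/w11_raw.png');print(cv2.cvtColor(im,cv2.COLOR_BGR2GRAY).max())"
```

```text
c=campose("wrist");im=cv2.imread(f'pics/{sys.argv[1]}_raw.png')
801.5 [264.9247 206.7204] circ ((0.5363172292709351, 0.13547039031982422), 0.01581110991537571) rect ((0.5369594693183899, 0.13572785258293152), (0.030082521960139275, 0.03028907999396324), 2.8975026607513428)
950.5 [264.3232 146.899 ] circ ((0.5329170227050781, 0.19041427969932556), 0.015677044168114662) rect ((0.5330643653869629, 0.19049912691116333), (0.03015250340104103, 0.02964172139763832), 2.892326831817627)
1136.5 [263.5321  80.6239] circ ((0.5293981432914734, 0.24496734142303467), 0.01565617136657238) rect ((0.529323935508728, 0.2449377179145813), (0.030080696567893028, 0.030152246356010437), 2.8900959491729736)
[129. 139. 141. 143. 167.]
773.0 [264.9667 206.5   ] circ ((0.536556601524353, 0.13550248742103577), 0.015449529513716698) rect ((0.536550760269165, 0.13572098314762115), (0.029197363182902336, 0.03029487654566765), 2.304673433303833)
919.0 [264.42 146.79] circ ((0.5328828692436218, 0.19066429138183594), 0.015477481298148632) rect ((0.5330609083175659, 0.19049900770187378), (0.03012443706393242, 0.029641633853316307), 2.8922669887542725)
816.5 [264.1152  80.733 ] circ ((0.529299795627594, 0.24496828019618988), 0.01530758012086153) rect ((0.5293261408805847, 0.24310998618602753), (0.02643159218132496, 0.029271390289068222), 81.6739730834961)
[129. 139. 141. 143. 167.]
[129. 139. 141. 143. 167.]
178
```

```bash
python3 -c "
from h import *
rel([.5366,.1356,.066],.05)"
```

```text
rot [0.0005 0.0001 0.0008] shift [-0.0342  0.0042  0.1847] pos [0.5305 0.1695 0.2507] q7 -0.25793461827858394
```

In the tool's units: 0.185 m / 0.75 = 0.2467, 0.15 m / 0.75 = 0.2.

pendant([
  [0, 0, 0, -0.0453, 0.0053, 0.0667, 0.8],
  [0, 0, 0, -0.0453, 0.0053, 0.1333, 0.8],
  [0, 0, 0, -0.0453, 0.0053, 0.2, 0.8],
  [0, 0, 0, -0.0453, 0.0053, 0.2467, 0.8],
  [0, 0, 0, -0.0453, 0.0053, 0.2467, 0.8],
  [0, 0, 0, -0.0453, 0.0053, 0.2467, 0.8],
])

```text
clock: 22.55
position: [0.5372, 0.1368, 0.067]
ee_rot: [0.688, 0.725, 0.001, 0.001]
ft_force: [-0.7, 0.5, 0.1]
grip_width: 0.801
grasp_force: 0.0
```

```bash
python3 -c "
from h import *
rel([.5366,.1356,.066],.05)"
```

```text
rot [ 0.002  -0.0005  0.0022] shift [-0.0012 -0.0006  0.001 ] pos [0.5372 0.1368 0.067 ] q7 -0.10234258343320789
```

In the tool's units: -0.12 m / 0.75 = -0.16, -0.001 m / 0.75 = -0.0013.

pendant([
  [0, 0, 0, -0.0013, 0, 0, 0.8],
  [0, 0, 0, -0.0013, 0, 0, 0.2],
  [0, 0, 0, -0.0013, 0, 0, 0.2],
  [0, 0, 0, -0.0013, 0, 0, 0.2],
  [0, 0, 0, -0.0013, 0, 0, 0.2],
  [0, 0, 0, -0.0013, 0, 0, 0.2],
  [0, 0, 0, -0.0013, 0, -0.0533, 0.2],
  [0, 0, 0, -0.0013, 0, -0.12, 0.2],
  [0, 0, 0, -0.0013, 0, -0.16, 0.2],
  [0, 0, 0, -0.0013, 0, -0.16, 0.2],
], squeeze=60)

```text
clock: 23.8
position: [0.5373, 0.1369, 0.1877]
ee_rot: [0.688, 0.726, 0.002, 0.001]
ft_force: [-0.8, -0.0, -2.0]
grip_width: 0.386
grasp_force: 59.9
```

```bash
python3 -c "
from h import *
rel([.5555,-.1336,.13],.05)"
```

```text
rot [ 0.0039 -0.002   0.0041] shift [-0.2712  0.0033  0.0572] pos [0.5373 0.1369 0.1877] q7 -0.16987927037122175
```

In the tool's units: -0.271 m / 0.75 = -0.3613, 0.001 m / 0.75 = 0.0013.

pendant([
  [0, 0, 0, -0.0667, 0.0013, 0, 0.2],
  [0, 0, 0, -0.1333, 0.0027, 0, 0.2],
  [0, 0, 0, -0.2, 0.0027, 0, 0.2],
  [0, 0, 0, -0.28, 0.004, 0, 0.2],
  [0, 0, 0, -0.3613, 0.004, 0.0267, 0.2],
  [0, 0, 0, -0.3613, 0.004, 0.0667, 0.2],
  [0, 0, 0, -0.3613, 0.004, 0.0667, 0.2],
  [0, 0, 0, -0.3613, 0.004, 0.0667, 0.2],
])

```text
clock: 24.8
position: [0.554, -0.1329, 0.1356]
ee_rot: [0.687, 0.726, 0.0, -0.0]
ft_force: [-0.2, 0.9, 0.5]
grip_width: 0.386
grasp_force: 59.9
```

```bash
python3 -c "
from h import *
rel([.5555,-.1336,.107],.05)"
```

```text
rot [-0.0001 -0.0002  0.0054] shift [-0.0007  0.0015  0.0286] pos [ 0.554  -0.1329  0.1356] q7 0.4087513876292885
```

In the tool's units: 0.022 m / 0.75 = 0.0293, 0.0015 m / 0.75 = 0.002.

pendant([
  [0, 0, 0, -0.0013, 0.002, 0, 0.2],
  [0, 0, 0, -0.0013, 0.002, 0.0133, 0.2],
  [0, 0, 0, -0.0013, 0.002, 0.0227, 0.2],
  [0, 0, 0, -0.0013, 0.002, 0.0293, 0.2],
  [0, 0, 0, -0.0013, 0.002, 0.0293, 0.2],
])

```text
clock: 25.42
position: [0.555, -0.1348, 0.1128]
ee_rot: [0.688, 0.726, -0.0, -0.0]
ft_force: [0.4, -0.3, -0.4]
grip_width: 0.383
grasp_force: 59.9
```

```bash
python3 -c "
from h import *
rel([.5555,-.1336,.107],.05)
print(manip.get_obs()['ft_force'],manip.get_obs()['torque'])"
```

```text
rot [-0.0009 -0.0001  0.004 ] shift [0.0011 0.0006 0.0058] pos [ 0.555  -0.1348  0.1128] q7 0.42732130923695866
[ 0.3579 -0.3032 -0.4128] [-0.0228 -0.0189 -0.0499]
```

In the tool's units: 0.022 m / 0.75 = 0.0293, 0.017 m / 0.75 = 0.0227.

pendant([
  [0, 0, 0, 0.0007, 0, 0.0093, 0.2],
  [0, 0, 0, 0.0007, 0, 0.016, 0.2],
  [0, 0, 0, 0.0007, 0, 0.0227, 0.2],
  [0, 0, 0, 0.0007, 0, 0.0293, 0.2],
  [0, 0, 0, 0.0007, 0, 0.0293, 0.2],
  [0, 0, 0, 0.0007, 0, 0.0293, 0.2],
])

```text
clock: 26.18
position: [0.5556, -0.1344, 0.092]
ee_rot: [0.688, 0.726, 0.0, 0.0]
ft_force: [-2.5, 0.4, 11.4]
grip_width: 0.386
grasp_force: 61.0
```

In the tool's units: 0.004 m / 0.75 = 0.0053, 0.002 m / 0.75 = 0.0027.

pendant([
  [0, 0, 0, 0, 0, 0.0027, 0.2],
  [0, 0, 0, 0, 0, 0.0053, 0.2],
  [0, 0, 0, 0, 0, 0.0053, 0.2],
])

```text
clock: 26.55
position: [0.5559, -0.1345, 0.0917]
ee_rot: [0.688, 0.726, 0.002, -0.0]
ft_force: [-22.3, 6.4, 57.0]
grip_width: 0.387
grasp_force: 66.1
```

In the tool's units: 0.305 m / 0.75 = 0.4067, 0.17 m / 0.75 = 0.2267.

pendant([
  [0, 0, 0, 0, 0, -0.0027, 0.55],
  [0, 0, 0, 0, 0, -0.0027, 0.55],
  [0, 0, 0, 0, 0, -0.0027, 0.55],
  [0, 0, 0, 0, 0, -0.0667, 0.55],
  [0, 0, 0, 0, 0, -0.1333, 0.55],
  [0, 0, 0, 0.0667, 0, -0.2067, 0.55],
  [0, 0, 0, 0.1467, -0.0067, -0.2067, 0.8],
  [0, 0, 0, 0.2267, -0.0133, -0.2067, 0.8],
  [0, 0, 0, 0.3067, -0.02, -0.2067, 0.8],
  [0, 0, 0, 0.3867, -0.0267, -0.2067, 0.8],
  [0, 0, 0, 0.4067, -0.0307, -0.2067, 0.8],
  [0, 0, 0, 0.4067, -0.0307, -0.2067, 0.8],
  [0, 0, 0, 0.4067, -0.0307, -0.2067, 0.8],
])

```text
clock: 28.18
position: [0.5163, 0.1669, 0.2422]
ee_rot: [0.689, 0.725, -0.0, 0.0]
ft_force: [0.4, -0.2, 0.1]
grip_width: 0.799
grasp_force: 0.0
```

```bash
sed -i 's/^c=campose("wrist");im/c=snap("wrist",sys.argv[1]);im/' carts.py; python3 carts.py w12 155; python3 -c "
from h import *
rel([.5330,.1905,.066],.05)"
```

```text
1007.0 [281.5   146.049] circ ((0.532734215259552, 0.19085748493671417), 0.01568605564534664) rect ((0.5327174663543701, 0.1909933090209961), (0.029265301302075386, 0.030401982367038727), 3.117093086242676)
1214.5 [281.8319  77.1239] circ ((0.5291065573692322, 0.2455298900604248), 0.015688767656683922) rect ((0.5292385220527649, 0.24559059739112854), (0.029821475967764854, 0.02982076071202755), 3.0636045932769775)
[127. 137. 139. 141. 163.]
rot [0.0001 0.0003 0.0009] shift [0.0229 0.0178 0.1763] pos [0.5164 0.1668 0.2423] q7 -0.27422802525869344
```

Tray has not moved. I'll grasp the second cartridge.

In the tool's units: 0.176 m / 0.75 = 0.2347, 0.15 m / 0.75 = 0.2.

pendant([
  [0, 0, 0, 0.0307, 0.0233, 0.0667, 0.8],
  [0, 0, 0, 0.0307, 0.0233, 0.1333, 0.8],
  [0, 0, 0, 0.0307, 0.0233, 0.2, 0.8],
  [0, 0, 0, 0.0307, 0.0233, 0.2347, 0.8],
  [0, 0, 0, 0.0307, 0.0233, 0.2347, 0.8],
  [0, 0, 0, 0.0307, 0.0233, 0.2347, 0.8],
])

```text
clock: 28.98
position: [0.5332, 0.1923, 0.0677]
ee_rot: [0.688, 0.725, 0.001, 0.0]
ft_force: [0.4, -0.1, 0.7]
grip_width: 0.803
grasp_force: 0.0
```

```bash
python3 -c "
from h import *
rel([.5328,.1908,.066],.05)"
```

```text
rot [ 0.0018 -0.0006  0.0026] shift [-0.0015 -0.0004  0.0017] pos [0.5332 0.1923 0.0677] q7 -0.19821576134859847
```

In the tool's units: -0.274 m / 0.75 = -0.3653, -0.21 m / 0.75 = -0.28.

pendant([
  [0, 0, 0, -0.002, 0, 0.0013, 0.8],
  [0, 0, 0, -0.002, 0, 0.0013, 0.2],
  [0, 0, 0, -0.002, 0, 0.0013, 0.2],
  [0, 0, 0, -0.002, 0, 0.0013, 0.2],
  [0, 0, 0, -0.002, 0, 0.0013, 0.2],
  [0, 0, 0, -0.002, 0, 0.0013, 0.2],
  [0, 0, 0, -0.002, 0, -0.0533, 0.2],
  [0, 0, 0, -0.002, 0, -0.12, 0.2],
  [0, 0, 0, -0.002, 0, -0.16, 0.2],
  [0, 0, 0, -0.0667, 0, -0.16, 0.2],
  [0, 0, 0, -0.1333, 0.0027, -0.16, 0.2],
  [0, 0, 0, -0.2, 0.0053, -0.16, 0.2],
  [0, 0, 0, -0.28, 0.0093, -0.16, 0.2],
  [0, 0, 0, -0.3653, 0.0133, -0.16, 0.2],
  [0, 0, 0, -0.3653, 0.0133, -0.12, 0.2],
  [0, 0, 0, -0.3653, 0.0133, -0.0933, 0.2],
  [0, 0, 0, -0.3653, 0.0133, -0.0933, 0.2],
], squeeze=60)

```text
clock: 31.1
position: [0.5557, -0.0801, 0.135]
ee_rot: [0.688, 0.726, -0.001, -0.001]
ft_force: [0.7, 0.1, -1.1]
grip_width: 0.384
grasp_force: 60.4
```

```bash
python3 -c "
from h import *
rel([.5571,-.0838,.113],.05)"
```

```text
rot [-0.003   0.      0.0039] shift [-0.0038  0.0012  0.022 ] pos [ 0.5557 -0.0801  0.135 ] q7 0.2990588900231777
```

In the tool's units: 0.022 m / 0.75 = 0.0293, 0.017 m / 0.75 = 0.0227.

pendant([
  [0, 0, 0, -0.0053, 0.0016, 0, 0.2],
  [0, 0, 0, -0.0053, 0.0016, 0.0133, 0.2],
  [0, 0, 0, -0.0053, 0.0016, 0.0227, 0.2],
  [0, 0, 0, -0.0053, 0.0016, 0.0293, 0.2],
  [0, 0, 0, -0.0053, 0.0016, 0.0293, 0.2],
])

```text
clock: 31.72
position: [0.558, -0.084, 0.1139]
ee_rot: [0.688, 0.726, -0.0, -0.0]
ft_force: [0.2, 0.2, -1.4]
grip_width: 0.386
grasp_force: 60.4
```

```bash
python3 -c "
from h import *
rel([.5571,-.084,.113],.05)"
```

```text
rot [-0.0007 -0.      0.0041] shift [ 0.     -0.0009  0.0009] pos [ 0.558  -0.084   0.1139] q7 0.3237548413714333
```

In the tool's units: 0.025 m / 0.75 = 0.0333, 0.022 m / 0.75 = 0.0293.

pendant([
  [0, 0, 0, 0, -0.0007, 0.0093, 0.2],
  [0, 0, 0, 0, -0.0007, 0.016, 0.2],
  [0, 0, 0, 0, -0.0007, 0.0227, 0.2],
  [0, 0, 0, 0, -0.0007, 0.0293, 0.2],
  [0, 0, 0, 0, -0.0007, 0.0333, 0.2],
  [0, 0, 0, 0, -0.0007, 0.0333, 0.2],
])

```text
clock: 32.48
position: [0.5582, -0.0842, 0.0918]
ee_rot: [0.688, 0.726, 0.001, -0.0]
ft_force: [-12.3, 3.0, 34.5]
grip_width: 0.387
grasp_force: 63.6
```

In the tool's units: 0.31 m / 0.75 = 0.4133, 0.29 m / 0.75 = 0.3867.

pendant([
  [0, 0, 0, 0, 0, -0.0013, 0.55],
  [0, 0, 0, 0, 0, -0.0013, 0.55],
  [0, 0, 0, 0, 0, -0.0013, 0.55],
  [0, 0, 0, 0, 0, -0.0667, 0.55],
  [0, 0, 0, 0, 0, -0.1333, 0.55],
  [0, 0, 0, 0.0667, 0, -0.2067, 0.55],
  [0, 0, 0, 0.1467, -0.0067, -0.2067, 0.8],
  [0, 0, 0, 0.2267, -0.0133, -0.2067, 0.8],
  [0, 0, 0, 0.3067, -0.02, -0.2067, 0.8],
  [0, 0, 0, 0.3867, -0.04, -0.2067, 0.8],
  [0, 0, 0, 0.4133, -0.06, -0.2067, 0.8],
  [0, 0, 0, 0.4133, -0.06, -0.2067, 0.8],
  [0, 0, 0, 0.4133, -0.06, -0.2067, 0.8],
])

```text
clock: 34.1
position: [0.4966, 0.2219, 0.2442]
ee_rot: [0.688, 0.726, -0.0, 0.0]
ft_force: [0.6, -0.4, 0.7]
grip_width: 0.803
grasp_force: 0.0
```

```bash
python3 carts.py w13 155; python3 -c "
from h import *
rel([.5292,.2455,.066],.05)"
```

```text
977.5 [300.2475 146.802 ] circ ((0.5287704467773438, 0.2457025945186615), 0.015614830888807774) rect ((0.5290354490280151, 0.2461290955543518), (0.02948625199496746, 0.029786018654704094), 3.0114731788635254)
[113. 133. 135. 136. 143.]
rot [0.0003 0.0002 0.0019] shift [0.0222 0.0336 0.1783] pos [0.4968 0.2216 0.2443] q7 -0.3839093187783147
```

In the tool's units: 0.178 m / 0.75 = 0.2373, 0.15 m / 0.75 = 0.2.

pendant([
  [0, 0, 0, 0.0293, 0.0447, 0.0533, 0.8],
  [0, 0, 0, 0.0293, 0.0447, 0.1333, 0.8],
  [0, 0, 0, 0.0293, 0.0447, 0.2, 0.8],
  [0, 0, 0, 0.0293, 0.0447, 0.2373, 0.8],
  [0, 0, 0, 0.0293, 0.0447, 0.2373, 0.8],
  [0, 0, 0, 0.0293, 0.0447, 0.2373, 0.8],
])

```text
clock: 34.9
position: [0.5296, 0.2464, 0.0678]
ee_rot: [0.688, 0.726, 0.001, 0.0]
ft_force: [0.8, 0.5, 0.7]
grip_width: 0.801
grasp_force: 0.0
```

```bash
python3 -c "
from h import *
rel([.5290,.2456,.066],.05)"
```

```text
rot [ 0.0019 -0.0007  0.0028] shift [-0.0007 -0.0006  0.0018] pos [0.5296 0.2464 0.0678] q7 -0.2836705796336573
```

In the tool's units: -0.284 m / 0.75 = -0.3787, -0.05 m / 0.75 = -0.0667.

pendant([
  [0, 0, 0, -0.0013, 0, 0.0013, 0.8],
  [0, 0, 0, -0.0013, 0, 0.0013, 0.2],
  [0, 0, 0, -0.0013, 0, 0.0013, 0.2],
  [0, 0, 0, -0.0013, 0, 0.0013, 0.2],
  [0, 0, 0, -0.0013, 0, 0.0013, 0.2],
  [0, 0, 0, -0.0013, 0, 0.0013, 0.2],
  [0, 0, 0, -0.0013, 0, -0.0533, 0.2],
  [0, 0, 0, -0.0013, 0, -0.12, 0.2],
  [0, 0, 0, -0.0013, 0, -0.16, 0.2],
  [0, 0, 0, -0.0667, 0, -0.16, 0.2],
  [0, 0, 0, -0.1333, 0.0053, -0.16, 0.2],
  [0, 0, 0, -0.2, 0.0107, -0.16, 0.2],
  [0, 0, 0, -0.28, 0.016, -0.16, 0.2],
  [0, 0, 0, -0.36, 0.022, -0.16, 0.2],
  [0, 0, 0, -0.3787, 0.022, -0.12, 0.2],
  [0, 0, 0, -0.3787, 0.022, -0.0933, 0.2],
  [0, 0, 0, -0.3787, 0.022, -0.0933, 0.2],
], squeeze=60)

```text
clock: 37.02
position: [0.559, -0.036, 0.135]
ee_rot: [0.688, 0.726, -0.001, -0.001]
ft_force: [0.8, 0.2, -0.6]
grip_width: 0.382
grasp_force: 59.9
```

```bash
python3 -c "
from h import *
rel([.5592,-.0342,.113],.05)"
```

```text
rot [-0.003   0.0002  0.0038] shift [0.0017 0.0004 0.022 ] pos [ 0.559 -0.036  0.135] q7 0.21159276319999373
```

In the tool's units: 0.022 m / 0.75 = 0.0293, 0.017 m / 0.75 = 0.0227.

pendant([
  [0, 0, 0, 0.0023, 0.0005, 0, 0.2],
  [0, 0, 0, 0.0023, 0.0005, 0.0133, 0.2],
  [0, 0, 0, 0.0023, 0.0005, 0.0227, 0.2],
  [0, 0, 0, 0.0023, 0.0005, 0.0293, 0.2],
  [0, 0, 0, 0.0023, 0.0005, 0.0293, 0.2],
])

```text
clock: 37.65
position: [0.5599, -0.0343, 0.1137]
ee_rot: [0.688, 0.726, -0.001, -0.0]
ft_force: [-1.4, -1.0, -2.3]
grip_width: 0.387
grasp_force: 60.3
```

```bash
python3 -c "
from h import *
rel([.5595,-.0342,.113],.05)"
```

```text
rot [-0.0013  0.0001  0.0039] shift [ 0.0001 -0.0004  0.0007] pos [ 0.5599 -0.0343  0.1137] q7 0.2238106604825222
```

In the tool's units: 0.025 m / 0.75 = 0.0333, 0.022 m / 0.75 = 0.0293.

pendant([
  [0, 0, 0, 0, -0.0005, 0.0093, 0.2],
  [0, 0, 0, 0, -0.0005, 0.016, 0.2],
  [0, 0, 0, 0, -0.0005, 0.0227, 0.2],
  [0, 0, 0, 0, -0.0005, 0.0293, 0.2],
  [0, 0, 0, 0, -0.0005, 0.0333, 0.2],
  [0, 0, 0, 0, -0.0005, 0.0333, 0.2],
])

```text
clock: 38.4
position: [0.56, -0.0343, 0.0918]
ee_rot: [0.688, 0.726, 0.001, -0.001]
ft_force: [-19.8, 1.7, 36.3]
grip_width: 0.383
grasp_force: 64.0
```

In the tool's units: -0.2 m / 0.75 = -0.2667, -0.05 m / 0.75 = -0.0667.

pendant([
  [0, 0, 0, 0, 0, -0.0013, 0.55],
  [0, 0, 0, 0, 0, -0.0013, 0.55],
  [0, 0, 0, 0, 0, -0.0013, 0.55],
  [0, 0, 0, 0, 0, -0.0667, 0.55],
  [0, 0, 0, 0, 0, -0.1333, 0.55],
  [0, 0, 0, -0.04, 0, -0.2067, 0.55],
  [0, 0, 0, -0.0933, 0, -0.2667, 0.8],
  [0, 0, 0, -0.0933, 0, -0.2667, 0.8],
  [0, 0, 0, -0.0933, 0, -0.2667, 0.8],
])

```text
clock: 39.52
position: [0.5637, -0.1034, 0.2884]
ee_rot: [0.688, 0.726, -0.0, -0.0]
ft_force: [-0.3, 0.4, -0.4]
grip_width: 0.798
grasp_force: 0.0
```

```bash
sed 's/\.111)/.137)/' carts.py > carts2.py; python3 carts2.py w14 150; python3 -c "
from h import *
rel([.427,-.2207,.2],np.pi/2-.033)"
```

```text
767.5 [249.8817 199.3333] circ ((0.5554904937744141, -0.13518467545509338), 0.015985742211341858) rect ((0.5555285215377808, -0.1349622905254364), (0.03018357791006565, 0.030075352638959885), 3.130105495452881)
1045.5 [258.8058  88.3301] circ ((0.5586216449737549, -0.03454603627324104), 0.015711169689893723) rect ((0.5585035681724548, -0.03446696698665619), (0.030110644176602364, 0.03071068786084652), 48.542964935302734)
2534.0 [252.7039 135.7115] circ ((0.5567662715911865, -0.07335744798183441), 0.06634129583835602) rect ((0.5574795007705688, -0.07333357632160187), (0.12648411095142365, 0.044019073247909546), 88.12986755371094)
[ 79. 143. 145. 147. 171.]
rot [-0.0011 -0.0019 -1.4824] shift [-0.1102 -0.1427  0.088 ] pos [ 0.5636 -0.1028  0.2878] q7 0.286418575918433
```

In the tool's units: -0.143 m / 0.75 = -0.1907, -0.128 m / 0.75 = -0.1707, 1.654 rad / 3.1416 = 0.5265.

```bash
sed -i 's/c=snap("wrist",sys.argv\[1\])/c=campose("wrist")/' carts2.py; python3 carts2.py w14 160
```

```text
755.0 [250.0455 198.9432] circ ((0.5550567507743835, -0.13407659530639648), 0.015656813979148865) rect ((0.5552163124084473, -0.13412801921367645), (0.03012286126613617, 0.030021965503692627), 3.204685688018799)
872.5 [253.9684 146.4421] circ ((0.5564557313919067, -0.08428167551755905), 0.01576649583876133) rect ((0.5569315552711487, -0.08399839699268341), (0.02958802506327629, 0.029882049188017845), 3.193286180496216)
1019.5 [258.7961  88.2816] circ ((0.5581545233726501, -0.033943574875593185), 0.01548787485808134) rect ((0.5578792095184326, -0.03406418114900589), (0.029791485518217087, 0.03016696125268936), 3.165571928024292)
[ 79. 143. 145. 147. 171.]
```

pendant([
  [0, 0, 0.0525, -0.0147, -0.0187, 0, 0.5],
  [0, 0, 0.105, -0.0293, -0.0373, 0, 0.5],
  [0, 0, 0.1592, -0.044, -0.056, 0, 0.5],
  [0, 0, 0.2101, -0.0587, -0.076, 0, 0.5],
  [0, 0, 0.2642, -0.0733, -0.0947, 0.0133, 0.5],
  [0, 0, 0.3151, -0.088, -0.1133, 0.0267, 0.5],
  [0, 0, 0.3692, -0.1027, -0.1333, 0.0533, 0.5],
  [0, 0, 0.4202, -0.1173, -0.152, 0.08, 0.5],
  [0, 0, 0.4743, -0.1333, -0.1707, 0.1, 0.5],
  [0, 0, 0.5265, -0.1467, -0.1907, 0.1173, 0.5],
  [0, 0, 0.5265, -0.1467, -0.1907, 0.1173, 0.5],
  [0, 0, 0.5265, -0.1467, -0.1907, 0.1173, 0.5],
])

```text
clock: 41.08
position: [0.4277, -0.2205, 0.2013]
ee_rot: [1.0, -0.012, -0.0, -0.0]
ft_force: [0.2, -1.4, 0.0]
grip_width: 0.505
grasp_force: 0.0
```

```bash
python3 -c "
from h import *
rel([.427,-.2207,.088],np.pi/2-.033)"
```

```text
rot [-0.0001  0.0001  0.0092] shift [-0.0007  0.0002  0.1133] pos [ 0.4277 -0.2205  0.2013] q7 -1.195176594505845
```

In the tool's units: 0.113 m / 0.75 = 0.1507, 0.05 m / 0.75 = 0.0667, 0.009 rad / 3.1416 = 0.0029.

pendant([
  [0, 0, 0.0029, 0, 0, 0.0667, 0.5],
  [0, 0, 0.0029, 0, 0, 0.12, 0.5],
  [0, 0, 0.0029, 0, 0, 0.1507, 0.5],
  [0, 0, 0.0029, 0, 0, 0.1507, 0.5],
  [0, 0, 0.0029, 0, 0, 0.1507, 0],
  [0, 0, 0.0029, 0, 0, 0.1507, 0],
  [0, 0, 0.0029, 0, 0, 0.1507, 0],
  [0, 0, 0.0029, 0, 0, 0.1507, 0],
], squeeze=30)

```text
clock: 42.08
position: [0.428, -0.2212, 0.0895]
ee_rot: [1.0, -0.018, 0.001, -0.0]
ft_force: [-0.6, 2.9, 5.1]
grip_width: 0.164
grasp_force: 29.8
```

```bash
python3 -c "
from h import *
arc((.482,-.2225),1.62,10)"
```

```text
[ 0.428  -0.2212  0.0895] [-0.0365 -0.9993 -0.001 ]
0 0 -0.162 0.001 0.009 0 0;
0 0 -0.324 0.003 0.017 0 0;
0 0 -0.486 0.007 0.025 0 0;
0 0 -0.648 0.011 0.032 0 0;
0 0 -0.810 0.017 0.039 0 0;
0 0 -0.972 0.024 0.044 0 0;
0 0 -1.134 0.032 0.049 0 0;
0 0 -1.296 0.040 0.052 0 0;
0 0 -1.458 0.049 0.053 0 0;
0 0 -1.620 0.057 0.053 0 0;
```

In the tool's units: 0.057 m / 0.75 = 0.076, 0.053 m / 0.75 = 0.0707, -1.62 rad / 3.1416 = -0.5157.

pendant([
  [0, 0, -0.0516, 0.0013, 0.012, 0, 0],
  [0, 0, -0.1031, 0.004, 0.0227, 0, 0],
  [0, 0, -0.1547, 0.0093, 0.0333, 0, 0],
  [0, 0, -0.2063, 0.0147, 0.0427, 0, 0],
  [0, 0, -0.2578, 0.0227, 0.052, 0, 0],
  [0, 0, -0.3094, 0.032, 0.0587, 0, 0],
  [0, 0, -0.361, 0.0427, 0.0653, 0, 0],
  [0, 0, -0.4125, 0.0533, 0.0693, 0, 0],
  [0, 0, -0.4641, 0.0653, 0.0707, 0, 0],
  [0, 0, -0.5157, 0.076, 0.0707, 0, 0],
  [0, 0, -0.5157, 0.076, 0.0707, 0, 0],
  [0, 0, -0.5157, 0.076, 0.0707, 0, 0],
])

```text
clock: 43.58
position: [0.4815, -0.2772, 0.0895]
ee_rot: [0.704, 0.71, 0.0, -0.0]
ft_force: [-5.6, 1.5, 6.4]
grip_width: 0.159
grasp_force: 42.6
```

```bash
python3 -c "
from h import *
o=manip.get_obs();A=R.from_quat(o['ee_rot']).as_matrix()[:,1];print(np.arctan2(A[1],A[0]),o['torque'],o['joint_pos'])"
```

```text
0.009087436648624159 [ 0.5373  1.1506 -1.0267] [-0.084   0.3467  0.6228  1.8379 -0.2342  1.0306  0.6412]
```

pendant([
  [0, 0, 0, 0, 0, 0, 0.4],
  [0, 0, 0, 0, 0, 0, 0.4],
  [0, 0, 0, 0, 0, -0.0667, 0.4],
  [0, 0, 0, 0, 0, -0.1333, 0.4],
  [0, 0, 0, 0, 0, -0.1867, 0.4],
  [0, 0, 0, 0, 0, -0.1867, 0.4],
])

```text
clock: 44.32
position: [0.4835, -0.2776, 0.2317]
ee_rot: [0.703, 0.711, 0.002, 0.003]
ft_force: [-0.2, -0.6, -0.6]
grip_width: 0.404
grasp_force: 0.0
```

```bash
python3 -c "
from h import *
c=snap('wrist','w15')
im=cv2.imread('pics/w15_raw.png');h=cv2.cvtColor(im,cv2.COLOR_BGR2HSV);m=cv2.inRange(h,(0,150,60),(6,255,255))|cv2.inRange(h,(175,150,60),(180,255,255))
n,l,s,ce=cv2.connectedComponentsWithStats(m)
for i in range(1,n):
  if s[i,4]>300:
    ys,xs=np.nonzero(l==i);f=cv2.fitLine(np.c_[xs,ys].astype(np.float32),2,0,.01,.01).ravel()
    a,b=[world(c,f[2]+f[0]*t,f[3]+f[1]*t,.116) for t in(-45,45)];print(s[i],a,b,(a-b)[0]/(a-b)[1])
rel([.489,.0035,.24],-.03)"
```

```text
[ 248   90   21  114 1619] [ 0.4804 -0.2923  0.116 ] [ 0.4826 -0.22    0.116 ] 0.03124752135954041
rot [0.0029 0.0006 0.0414] shift [ 0.2804  0.0096 -0.0106] pos [ 0.4827 -0.277   0.2295] q7 0.5612476820720341
```

In the tool's units: 0.28 m / 0.75 = 0.3733, 0.23 m / 0.75 = 0.3067, 0.041 rad / 3.1416 = 0.0131.

pendant([
  [0, 0, 0.0064, 0.0667, 0.0027, 0, 0.4],
  [0, 0, 0.0127, 0.1467, 0.0053, 0, 0.4],
  [0, 0, 0.0131, 0.2267, 0.008, 0, 0.4],
  [0, 0, 0.0131, 0.3067, 0.0107, 0, 0.4],
  [0, 0, 0.0131, 0.3733, 0.0127, 0, 0.4],
  [0, 0, 0.0131, 0.3733, 0.0127, 0, 0.4],
  [0, 0, 0.0131, 0.3733, 0.0127, 0, 0.4],
])

```text
clock: 45.25
position: [0.4879, 0.0028, 0.2274]
ee_rot: [0.718, 0.696, -0.001, -0.0]
ft_force: [-0.2, -0.2, 0.2]
grip_width: 0.399
grasp_force: 0.0
```

```bash
python3 -c "
from h import *
rel([.490,.0035,.088],-.03)"
```

```text
rot [-0.0013  0.0007  0.0001] shift [0.0009 0.0022 0.1394] pos [0.4879 0.0028 0.2274] q7 -0.11917854920406336
```

In the tool's units: 0.139 m / 0.75 = 0.1853, 0.1 m / 0.75 = 0.1333.

pendant([
  [0, 0, 0, 0, 0.0027, 0.0667, 0.4],
  [0, 0, 0, 0, 0.0027, 0.1333, 0.4],
  [0, 0, 0, 0, 0.0027, 0.1853, 0.4],
  [0, 0, 0, 0, 0.0027, 0.1853, 0.4],
  [0, 0, 0, 0, 0.0027, 0.1853, 0],
  [0, 0, 0, 0, 0.0027, 0.1853, 0],
  [0, 0, 0, 0, 0.0027, 0.1853, 0],
  [0, 0, 0, 0, 0.0027, 0.1853, 0],
], squeeze=30)

```text
clock: 46.25
position: [0.4904, 0.0025, 0.0909]
ee_rot: [0.718, 0.696, 0.0, 0.0]
ft_force: [-4.3, -2.9, 2.0]
grip_width: 0.158
grasp_force: 31.8
```

```bash
python3 -c "
from h import *
arc((.4925,.0575),-1.62,10)"
```

```text
[0.4904 0.0025 0.0909] [ 0.9995 -0.0309  0.0007]
0 0 0.162 0.001 -0.009 0 0;
0 0 0.324 0.003 -0.018 0 0;
0 0 0.486 0.007 -0.026 0 0;
0 0 0.648 0.011 -0.033 0 0;
0 0 0.810 0.017 -0.040 0 0;
0 0 0.972 0.024 -0.045 0 0;
0 0 1.134 0.032 -0.050 0 0;
0 0 1.296 0.040 -0.053 0 0;
0 0 1.458 0.049 -0.054 0 0;
0 0 1.620 0.058 -0.055 0 0;
```

In the tool's units: 0.058 m / 0.75 = 0.0773, -0.055 m / 0.75 = -0.0733, 1.62 rad / 3.1416 = 0.5157.

pendant([
  [0, 0, 0.0516, 0.0013, -0.012, 0, 0],
  [0, 0, 0.1031, 0.004, -0.024, 0, 0],
  [0, 0, 0.1547, 0.0093, -0.0347, 0, 0],
  [0, 0, 0.2063, 0.0147, -0.044, 0, 0],
  [0, 0, 0.2578, 0.0227, -0.0533, 0, 0],
  [0, 0, 0.3094, 0.032, -0.06, 0, 0],
  [0, 0, 0.361, 0.0427, -0.0667, 0, 0],
  [0, 0, 0.4125, 0.0533, -0.0707, 0, 0],
  [0, 0, 0.4641, 0.0653, -0.072, 0, 0],
  [0, 0, 0.5157, 0.0773, -0.0733, 0, 0],
  [0, 0, 0.5157, 0.0773, -0.0733, 0, 0],
  [0, 0, 0.5157, 0.0773, -0.0733, 0, 0],
])

```text
clock: 47.75
position: [0.4372, 0.0599, 0.0908]
ee_rot: [0.999, -0.04, -0.0, 0.001]
ft_force: [-5.6, -14.2, 7.7]
grip_width: 0.158
grasp_force: 46.2
```

pendant([
  [0, 0, 0, 0, 0, 0, 0.4],
  [0, 0, 0, 0, 0, 0, 0.4],
  [0, 0, 0, 0, 0, -0.0667, 0.4],
  [0, 0, 0, 0, 0, -0.1333, 0.4],
  [0, 0, 0, 0, 0, -0.1867, 0.4],
  [0, 0, 0, 0, 0, -0.1867, 0.4],
  [0, 0, 0, 0, 0, -0.1867, 0.4],
])

```text
clock: 48.62
position: [0.4369, 0.063, 0.2291]
ee_rot: [0.999, -0.039, 0.0, -0.0]
ft_force: [-0.9, 0.7, 0.1]
grip_width: 0.401
grasp_force: 0.0
```

```bash
python3 -c "
from h import *
c=snap('wrist','w16')
im=cv2.imread('pics/w16_raw.png');h=cv2.cvtColor(im,cv2.COLOR_BGR2HSV);m=cv2.inRange(h,(105,150,50),(130,255,255))
n,l,s,ce=cv2.connectedComponentsWithStats(m)
for i in range(1,n):
  if s[i,4]>300:
    ys,xs=np.nonzero(l==i);f=cv2.fitLine(np.c_[xs,ys].astype(np.float32),2,0,.01,.01).ravel()
    a,b=[world(c,f[2]+f[0]*t,f[3]+f[1]*t,.116) for t in(-45,45)];print(s[i],a,b,(a-b)[1]/(a-b)[0])
snap('top','top2');t=cv2.imread('pics/top2_raw.png');w=cv2.imread('pics/w16_raw.png')
a=cv2.resize(t[150:260,130:350],None,fx=3.6,fy=3.6,interpolation=cv2.INTER_CUBIC)
snap('scene','s2');q=cv2.imread('pics/s2_raw.png');b=cv2.resize(q[110:200,130:210],None,fx=2.2,fy=2.2)
o=np.zeros((600,792,3),np.uint8);o[:a.shape[0]]=a;o[396:396+b.shape[0],:b.shape[1]]=b;e=cv2.resize(w,(270,203));o[396:599,200:470]=e
cv2.imwrite('pics/final.png',o)"
```

```text
[ 254  112   20   94 1420] [0.4882 0.0573 0.116 ] [0.4153 0.0598 0.116 ] -0.034524361986877174
```

View pics/final.png

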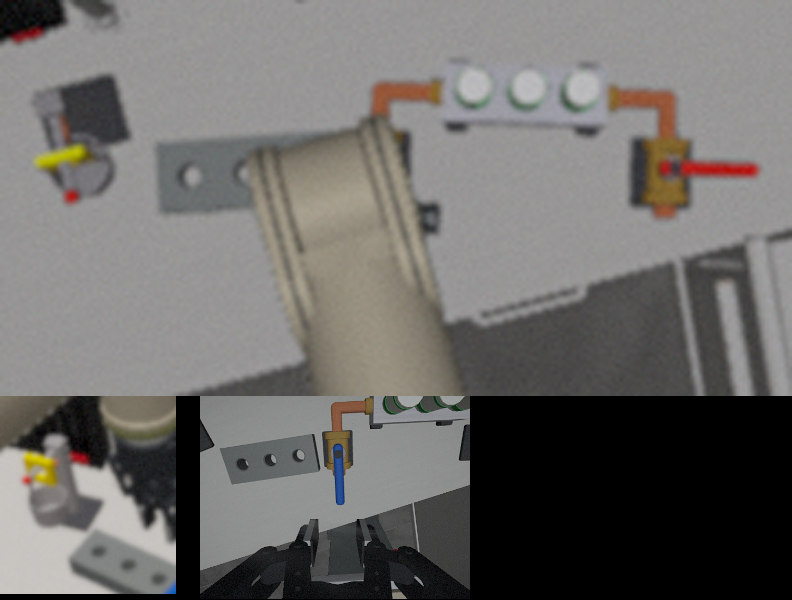

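Final view shows the pail hanging at (75,160), all three cartridges in the manifold at (475,87), (528,88) and (581,88), red lever across its pipe, blue lever along its pipe, and the gripper clear.

```bash
python3 -c "
from workcell import manip
print(manip.hand_in())"
```

```text
the job is handed in; nothing more can be done
None
```

I did every step in order and handed the job in at about 49 s; the hand-in gave no verdict, but the last images show all three cartridges in the ports (pushed in until the force rose sharply), the pail hanging on the peg, the drain shut, the inlet open and the gripper clear.

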